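Roll the jar onto its rest and chock it

ROBOT

A 6-joint arm with a two-finger parallel gripper is mounted at the origin on the work surface. World frame = base frame: x ahead of the robot, y to its left, z up, the work surface at z = 0. Lengths are in m, angles in rad, forces in N, time in s.
With the tool pointing down it reaches from about 0.4 to 0.825 m from the base axis. Payload 7 kg.
Tool frame: the origin (TCP) lies on the centre line of the jaws, within the pads' length; the fingertips stand 11 mm ahead of it and the grasp point (between the pads) lies 8 mm behind it; z points along the fingers, y is the direction in which the jaws open and shut (so a half turn about z gives the same grasp; the last joint's range is limited). The gripper opens to 88 mm and grips with 3 to 60 N. Pads are 19 mm wide; open, the fingers measure 130 mm over their backs; the gripper's body (78 mm by 193 mm) begins 47 mm behind the grasp point.
Start: joints at [1.587, 0.359, 0.012, 0, -1.224, -0.288], TCP at [0.181, 0.65, 0.199] pointing down, gripper open.
Joint ranges: [-3.07, 3.07], [-1.43, 2.12], [-1.02, 1.25], [-3.03, 1.67], [-3.05, -0], [-3.03, 3.03]. Speed limits (rad/s): [2.39, 2.39, 3.01, 3.14, 3.14, 3.14].

INTERFACE

Orientations are given as [roll, pitch, yaw] about the fixed x, y, z axes, in that order (R = Rz(yaw) Ry(pitch) Rx(roll)).
In Python, from station import * gives the robot as it stands.
- The arm moves only by the tool play_rows, never from a script. Its argument "targets" is a list of rows, each a list of 7 numbers: the turn, a rotation vector about the world's x, y, z in rad, then the shift along the world's x, y, z in m, then the opening, from 0 (shut) to 1 (fully open). A call has 1 to 12 rows; each row shifts and turns the pose as measured when the row begins; what a row does not reach is not made up. A row lasts 1/8 s, in which the tool goes at most 62.5 mm and 10.7 degrees, less where a joint would pass 70% of its speed; a pose out of reach is approached as far as the arm can. A call is refused whole if a number of a shift passes 0.0625 or a number of a turn 0.188, either way. A call with a gripper value outside its range is refused whole. The fingers move at their own pace and stop on an object; "grip_force" is the grip in N (left out, the last holds). Time passes only in rows, so rows that do not move let the fingers close. It gives the time, the measured TCP pose, the force and the opening at its end, in the units of the state.
- get_state(): the state, without advancing time (a new reading comes with each control period).
- grab_frame(name): name is "scene" or "top" or "wrist"; returns (picture, depth): 384x512x3 uint8, blue, green, red; 384x512 float32, m along the optical axis (not along the pixel's ray), 0 where there is no reading.
- camera_params(name): a dict with "camera_matrix" (3x3 intrinsics, pixels), "extrinsics" (4x4, takes a point from world to camera coordinates); the wrist camera has in their place "hand_eye" (4x4, takes a point from camera to tool coordinates, whose origin is the TCP and whose axes are the flange's). Camera axes: x right, y up, looking along -z (the intrinsics and any distortion apply to the point x, -y, -z); pixel columns grow to the right and rows downward; lengths in m; the calibration is good to about 2 mm. A picture is of the moment at which its call begins: read the wrist's pose just before it. camera_params takes no time and is no camera call.
- job_done(): hands the job in, once; it reports no verdict.
The state is a dict: "t": time; "q": joint angles; "qd": joint speeds; "joint_efforts": joint torques, N m; "eef_pos": TCP position; "ee_rot": TCP orientation; "force": force on the tool from outside, world axes, zero at the start; "moment": the same for the moment, N m; "width": finger opening in m.
Only numpy, scipy, OpenCV 4.12 (cv2) and the standard library are available. Lean on these libraries where they do the work, as an engineer would, in place of code of your own. Each camera call takes 0.05 s, during which the arm holds its last target.

TASK

The glass jar lies on its side at one end of the cork-lined lane and the wooden chock stands at the other end. Leave the chock where it is and roll the jar gently along the lane with your fingertips on its top - do not grip, lift, press hard or shove it from the side - over the first low batten until it settles between the two battens of the rest. Then take the chock by its fin, set it flat on the lane floor on the side the jar came from and bring it squarely up against the jar without pushing the jar out of its rest; let go, and leave the ramekin, spice jar and funnel alone.

Things in the scene. Friction and masses are not known exactly. Their poses are not given: they have to be found in the camera images.
- lane: Fixed lane, 400 x 140 mm over all, cork floor 10 mm above the shelf. Origin: centre of the underside; x along the lane (the way the jar rolls), y across, z up. Side cheeks 22 mm high, inner faces at y = +-58 mm; end lips 20 mm high, inner faces at x = +-190 mm. Jar and chock start at opposite ends; either end can be either's.
- rest: The mark: two half-round wooden battens fixed across the lane floor at x = +-15 mm, 2 mm proud of the cork, 9 mm wide (arc radius 6 mm), and pointed wooden posts 42 mm high outside the cheeks (y = +-74 mm, x = 0). Origin: at shelf height, middle; axes as the lane's. The jar settles between the battens on the cork, axis over the line between the posts, about 2 mm play.
- jar: Amber glass jar with metal lid, lying across the lane: 80 mm diameter, 104 mm long, 0.3 to 0.6 kg. Origin: its centre; y its long axis; x, z turn as it rolls. On the cork its origin is 50, its top 90 mm above the shelf. Stays where left; coasts a few mm from a slow push. Climbing a batten takes a few N of downward fingertip force and lifts it 2 mm. Over 30 N from the fingers breaks it.
- chock: Loose wooden chock, 0.11 kg: slab 60 (x) by 70 (y) by 18 mm high, on its middle an upright grip fin 30 (x) by 16 mm (y), top 62 mm above the underside. Origin: centre of the underside; z up; same turned half round. Starts on the cork, x along the lane. Touching the settled jar with its x face, its origin is 63 mm horizontally from the jar's.
- ramekin: White ceramic ramekin, 80 mm across, 45 mm high, standing beyond the lane. Origin: centre of its underside. Leave alone.
- spice: Small spice jar with black twist cap, 45 mm across, 88 mm high, standing beyond the lane. Origin: centre of its underside. Leave alone.
- funnel: Grey plastic funnel standing mouth down, 88 mm across, 90 mm high, beyond the lane. Origin: centre of its underside. Leave alone.
Things that resemble listed ones, but are neither listed nor needed, are in the scene too. What is shaped like the jar but blue is not meant.

How it is judged:
By the outcome, as a careful person would: the job done as asked, in the order asked, and still so for the second after the job is handed in, with the robot touching nothing.
It also fails if it takes over 72 s, if anything falls off the work surface, if the arm or the gripper's body presses on something with over 40 N, if the wrist force passes 120 N, or if a joint passes its speed limit or range.

## Working session

There is one attempt and no reset: what is moved stays moved. The work goes in short steps, Python scripts to look and compute and a tool call to move; the robot and the scene stay as the last step left them, time stands still between calls to the robot, and variables do not carry over. Pictures are saved under pics/ and viewed, and the job is handed in when it is done.

Besides the shell and the picture viewer there is one more tool, called after "Emit:" by a JSON object that holds its "name" and its "arguments". play_rows: Moves the arm, as the interface text tells. Its arguments: {"type":"object","properties":{"targets":{"type":"array","items":{"type":"array","items":{"type":"number"}}},"grip_force":{"type":"number"}},"required":["targets"]}

```bash
ls; mkdir -p pics; python3 - <<'E'
from station import *
import cv2,numpy as np
s=get_state();print(s)
for n in ["scene","top"]:
    im,d=grab_frame(n);cv2.imwrite(f"pics/{n}0.png",im);np.save(f"{n}0.npy",d);print(n,camera_params(n))
print(camera_params("wrist"))
E
```

```text
pics
{'t': 0.0, 'q': array([ 1.58710176e+00,  3.59395398e-01,  1.10431427e-02, -3.33241975e-04,
       -1.22410083e+00, -2.88125800e-01]), 'qd': array([-0.00328006, -0.00015717,  0.00104799,  0.00064625,  0.00105088,
        0.00060347]), 'joint_efforts': array([-1.53086468e-03, -5.82713270e+01,  2.93062896e+01,  6.99726686e+00,
        6.84000668e-03, -1.57679519e-04]), 'eef_pos': array([0.18110385, 0.64968695, 0.19761343]), 'ee_rot': array([ 3.13991517e+00, -1.70467487e-04, -2.71933714e-01]), 'force': array([ 0.59551398, -0.28593091, -0.02315348]), 'moment': array([-0.0201163 ,  0.03746216,  0.00132614]), 'width': 0.08772331218348724}
scene {'camera_matrix': array([[446.3275804 ,   0.        , 257.00223676],
       [  0.        , 446.3275804 , 198.5200229 ],
       [  0.        ,   0.        ,   1.        ]]), 'extrinsics': array([[ 0.66330956,  0.74831483, -0.00673411, -0.35248653],
       [-0.64491246,  0.57617175,  0.50210958,  0.36730772],
       [ 0.37961605, -0.32871117,  0.86477779, -1.13179946],
       [ 0.        ,  0.        ,  0.        ,  1.        ]])}
top {'camera_mat
[... 247 characters left out ...]
99341536, -0.00401213,  0.11449819, -0.5822276 ],
       [-0.11447314,  0.00599826,  0.99340823, -0.81319275],
       [ 0.        ,  0.        ,  0.        ,  1.        ]])}
{'camera_matrix': array([[294.97448266,   0.        , 256.38412183],
       [  0.        , 294.97448266, 191.43181543],
       [  0.        ,   0.        ,   1.        ]]), 'hand_eye': array([[ 5.83299791e-04,  9.56689478e-01,  2.91109778e-01,
         7.91997691e-02],
       [ 9.99999727e-01, -6.89853430e-04,  2.63391655e-04,
        -6.58629535e-04],
       [ 4.52807103e-04,  2.91109545e-01, -9.56689619e-01,
        -1.87368613e-01],
       [ 0.00000000e+00,  0.00000000e+00,  0.00000000e+00,
         1.00000000e+00]])}
```

View pics/scene0.png

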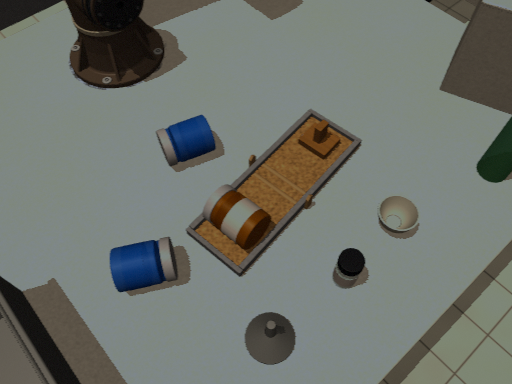

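View pics/top0.png

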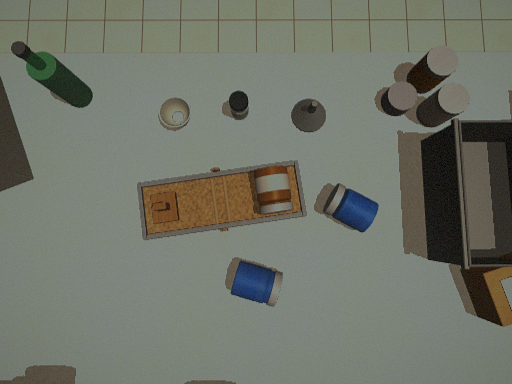

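The top view shows the lane from about (141,210) to (302,190). The amber jar is at (272,188), near the right end, and the chock at (164,207). The rest's posts are at (215,169) and (224,229).

Lookalikes for the jar in the top view:
- blue jars at (352,207) and (256,283)
- dark amber jars at (432,68), (443,105) and (400,97), off the lane

I choose the amber one lying in the lane at (272,188) and will check it in a close crop.

```bash
python3 - <<'E'
import cv2
im=cv2.imread("pics/top0.png");c=im[150:250,125:315];cv2.imwrite("pics/crop_top.png",cv2.resize(c,None,fx=4.2,fy=4.2,interpolation=cv2.INTER_CUBIC))
im=cv2.imread("pics/scene0.png");c=im[100:275,180:370];cv2.imwrite("pics/crop_scene.png",cv2.resize(c,None,fx=3.4,fy=3.4,interpolation=cv2.INTER_CUBIC))
E
```

```text
(no output)
```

View pics/crop_top.png

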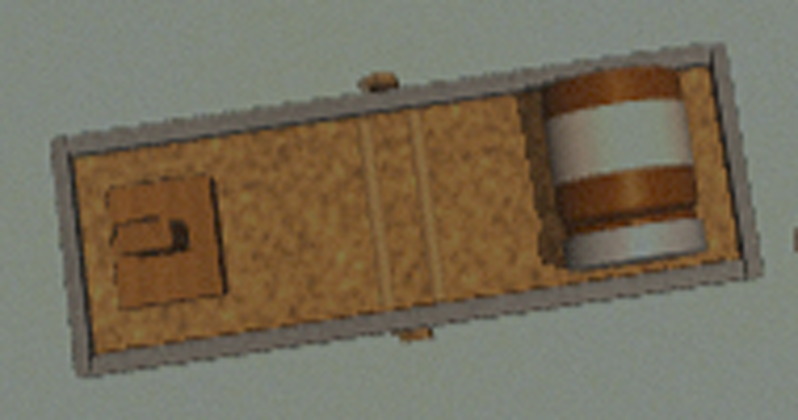

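View pics/crop_scene.png

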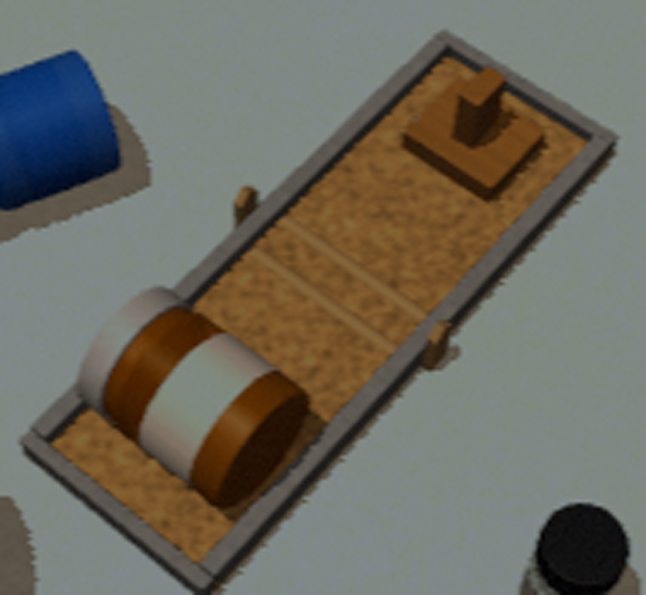

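```bash
cat > h.py <<'E'
from station import *
import cv2,numpy as np
def cam(n,T_tool=None):
    p=camera_params(n);K=p["camera_matrix"]
    if n=="wrist":
        Tcw=T_tool@p["hand_eye"]
    else: Tcw=np.linalg.inv(p["extrinsics"])
    return K,Tcw
def toolT(s):
    from scipy.spatial.transform import Rotation as R
    T=np.eye(4);T[:3,:3]=R.from_euler("xyz",s["ee_rot"]).as_matrix();T[:3,3]=s["eef_pos"];return T
def ray(K,T,uv):
    uv=np.atleast_2d(uv).astype(float)
    d=np.c_[(uv[:,0]-K[0,2])/K[0,0],-(uv[:,1]-K[1,2])/K[1,1],-np.ones(len(uv))]
    return T[:3,3],d@T[:3,:3].T
def onplane(K,T,uv,z):
    o,d=ray(K,T,uv);return o+d*((z-o[2])/d[:,2])[:,None]
def cloud(K,T,dep):
    v,u=np.mgrid[:dep.shape[0],:dep.shape[1]]
    o,d=ray(K,T,np.c_[u.ravel(),v.ravel()])
    P=o+d*dep.ravel()[:,None];P[dep.ravel()<=0]=np.nan
    return P.reshape(*dep.shape,3)
E
python3 - <<'E'
from h import *
K,T=cam("top")
c=np.array([(52,140),(722,43),(760,275),(80,377)])/4.2+[125,150]-0.38
P=onplane(K,T,c,0.022);print(P.round(4))
print("len",np.linalg.norm(P[1]-P[0]),np.linalg.norm(P[2]-P[3]),"wid",np.linalg.norm(P[3]-P[0]),np.linalg.norm(P[2]-P[1]))
print("ctr",P.mean(0))
a=P[1]-P[0]+P[2]-P[3];print("yaw dir to jar",np.degrees(np.arctan2(a[1],a[0])))
b=np.array([(365,118),(385,305),(413,110),(437,300)])/4.2+[125,150]-0.38
B=onplane(K,T,b,0.012);print(B.round(4),B.mean(0))
K2,T2=cam("scene")
for n in ["top","scene"]:
    K,T=cam(n);C=cloud(K,T,np.load(n+"0.npy"))
    m=(C[...,2]>0.045)
    ctr=P.mean(0)[:2];ax=a[:2]/np.linalg.norm(a[:2]);ay=np.array([-ax[1],ax[0]])
    L=np.stack([(C[...,:2]-ctr)@ax,(C[...,:2]-ctr)@ay],-1)
    inl=(abs(L[...,0])<.2)&(abs(L[...,1])<.07)
    f=inl&(abs(L[...,0])<.1)&(abs(L[...,1])<.05);f2=inl&(abs(L[...,1])>.06)
    print(n,"floor z",np.nanmedian(C[f&(L[...,0]<.05)][:,2]),"cheek z",np.nanmedian(C[f2][:,2]))
    j=inl&(L[...,0]>0)&m
    print(" jar L rng",np.percentile(L[j][:,0],[1,50,99]),np.percentile(L[j][:,1],[1,50,99]),"ztop",np.percentile(C[j][:,2],[98,99.5]))
    t=j&(C[...,2]>np.percentile(C[j][:,2],99)-.004);print(" jar top",L[t].mean(0),C[t].mean(0))
    k=inl&(L[...,0]<-.08)&(C[...,2]>.055)&(C[...,2]<.09)
    print(" fin",L[k].mean(0),C[k].mean(0),k.sum(),np.ptp(L[k],axis=0), np.median(C[k][:,2]))
    k=inl&(L[...,0]<-.08)&(C[...,2]>.02)&(C[...,2]<.034)&(abs(L[...,1])<.05)
    print(" slab",L[k].min(0),L[k].max(0),k.sum(),cv2.minAreaRect(L[k].astype(np.float32)))
    # cylinder fit in lane x,z
    q=np.c_[L[j][:,0],C[j][:,2]]
    A=np.c_[2*q,np.ones(len(q))];s=np.linalg.lstsq(A,(q**2).sum(1),rcond=None)[0];print(" cyl",s[:2],np.sqrt(s[2]+s[:2]@s[:2]))
E
```

```text
[[ 0.5988  0.2407  0.022 ]
 [ 0.6547 -0.1502  0.022 ]
 [ 0.5186 -0.1697  0.022 ]
 [ 0.4623  0.2201  0.022 ]]
len 0.3948737106551877 0.3938560758023424 wid 0.1381053486355181 0.1374857856032274
ctr [0.55861904 0.03521977 0.022     ]
yaw dir to jar -81.81331037506108
[[0.6125 0.0601 0.012 ]
 [0.5026 0.0474 0.012 ]
 [0.6172 0.0318 0.012 ]
 [0.5054 0.0172 0.012 ]] [0.55941826 0.03916205 0.012     ]
top floor z 0.010304363810001715 cheek z 0.02193823285641794
 jar L rng [0.08687861 0.12338991 0.16332933] [-0.05110886 -0.00022785  0.05109413] ztop [0.09126944 0.09244084]
 jar top [0.12621199 0.00169379] [ 0.57826803 -0.08946483  0.08958581]
 fin [-0.13711923  0.00026128] [0.53935201 0.17097888 0.07032096] 109 [0.02918841 0.01622878] 0.07178500187819281
 slab [-0.1993899  -0.04890563] [-0.1085153   0.04894791] 681 ((-0.1540059745311737, -0.00013997778296470642), (0.09785675257444382, 0.09086363762617111), 89.7803955078125)
 cyl [0.12578292 0.05260352] 0.03740403885153759
scene floor z 0.010429073274240586 cheek z 0.022072531807213136
 jar L rng [0.09475903 0.14038892 0.16842896] [-0.04839648  0.01007155  0.05431648] ztop [0.09150128 0.09234767]
 jar top [0.12918759 0.00623505] [ 0.58318673 -0.09176344  0.08971691]
 fin [-0.13247897  0.00458871] [0.54429611 0.16700213 0.06814962] 153 [0.02921802 0.01766664] 0.0708396206225469
 slab [-0.19667808 -0.04961367] [-0.10452227  0.04901143] 712 ((-0.15069922804832458, -0.0005525238811969757), (0.09861217439174652, 0.09209157526493073), 89.62169647216797)
 cyl [0.13110533 0.05818138] 0.03253321868397986
```

```bash
python3 - <<'E'
from h import *
for n in ["top","scene"]:
    K,T=cam(n);D=np.load(n+"0.npy");C=cloud(K,T,D)
    ctr=np.array([0.5590,0.037]);th=np.radians(-81.8);ax=np.array([np.cos(th),np.sin(th)]);ay=np.array([-ax[1],ax[0]])
    L=np.stack([(C[...,:2]-ctr)@ax,(C[...,:2]-ctr)@ay],-1)
    z=C[...,2]
    for sgn in (1,-1):
        m=(abs(L[...,0])<.03)&(L[...,1]*sgn>.066)&(L[...,1]*sgn<.085)&(z>.028)&(z<.05)
        print(n,"post",sgn,m.sum(),L[m].mean(0) if m.sum() else None, C[m].mean(0) if m.sum() else None)
    # rim: cheek-height points
    m=(abs(L[...,0])<.23)&(abs(L[...,1])<.085)&(z>.016)&(z<.026)&((abs(L[...,0])>.185)|(abs(L[...,1])>.055))
    pts=L[m].astype(np.float32);print(m.sum(),cv2.minAreaRect(pts))
    for lo,hi in((-.19,-.1),(-.1,0),(0,.08)):
        s=(L[...,0]>lo)&(L[...,0]<hi)&(z>.016)&(z<.028)&(abs(L[...,1])>.05)&(abs(L[...,1])<.09)
        yy=L[s][:,1];print("  y+",np.median(yy[yy>0]),"y-",np.median(yy[yy<0]))
    for e in(1,-1):
        s=(L[...,0]*e>.175)&(L[...,0]*e<.215)&(abs(L[...,1])<.05)&(z>.015)&(z<.028);print("  end",e,s.sum(),np.median(L[s][:,0]))
    # fin yaw
    k=(L[...,0]<-.08)&(L[...,0]>-.17)&(abs(L[...,1])<.05)&(z>.060)&(z<.08)
    print("  fin",L[k].mean(0),C[k].mean(0),cv2.minAreaRect(L[k].astype(np.float32)))
    k=(L[...,0]<-.09)&(L[...,0]>-.18)&(abs(L[...,1])<.05)&(z>.0235)&(z<.04)
    print("  slab",L[k].mean(0),cv2.minAreaRect(L[k].astype(np.float32)))
    g=cv2.imread(f"pics/{n}0.png").astype(int)
    if n=="top":
        # batten profile: brightness along lane x at floor height
        xs=np.arange(-.04,.04,.001)
        for off in(-.04,-.02,0,.02,.04):pass
        prof=[]
        E=camera_params(n)["extrinsics"]
        for x in xs:
            w=np.array([[*(ctr+ax*x+ay*y),.012] for y in np.linspace(-.045,.045,60)])
            c=w@E[:3,:3].T+E[:3,3];u=K[0,0]*c[:,0]/-c[:,2]+K[0,2];v=-K[1,1]*c[:,1]/-c[:,2]+K[1,2]
            prof.append(cv2.remap(cv2.imread(f"pics/{n}0.png")[...,0].astype(np.float32),u.astype(np.float32)[None],v.astype(np.float32)[None],1).mean())
        print([(round(x*1000),round(float(p))) for x,p in zip(xs,prof)])
E
```

```text
top post 1 21 [-0.00142622  0.07369222] [0.63173539 0.04892228 0.03732533]
top post -1 18 [-0.00114987 -0.07363364] [0.48595517 0.02763582 0.03822132]
1981 ((0.0014411360025405884, -0.0014401823282241821), (0.3995501697063446, 0.14635266363620758), 0.2759094834327698)
  y+ 0.06382697259110383 y- -0.06350165494389703
  y+ 0.06363463988101997 y- -0.06378445412480835
  y+ 0.06350168499637608 y- -0.06395534999858779
  end 1 171 0.19581979756987228
  end -1 180 -0.19272083656531047
  fin [-1.35807146e-01  5.53335691e-05] [0.53968474 0.17142658 0.07130713] ((-0.13627995550632477, 0.0003491467796266079), (0.01611248031258583, 0.029173405840992928), 89.82559967041016)
  slab [-0.13494596 -0.00070643] ((-0.13709017634391785, 0.00034048035740852356), (0.060895808041095734, 0.06990376859903336), 0.4197688102722168)
[(-40, 50), (-39, 49), (-38, 49), (-37, 48), (-36, 48), (-35, 48), (-34, 49), (-33, 49), (-32, 49), (-31, 49), (-30, 49), (-29, 48), (-28, 47), (-27, 47), (-26, 48), (-25, 48), (-24, 48), (-23, 47), (-22, 47), (-21, 47), (-20, 49), (-19, 53), (-18, 57), (-17, 60), (-16, 61), (-15, 60
[... 641 characters left out ...]
9 -0.0709113 ] [0.48930999 0.02344188 0.03663294]
2477 ((0.0037163347005844116, 0.0018122270703315735), (0.15420563519001007, 0.40179213881492615), 89.73197174072266)
  y+ 0.06647922681102231 y- -0.060127233662891896
  y+ 0.06632830924936939 y- -0.06046163680506608
  y+ 0.06690901188362908 y- -0.0613399115283411
  end 1 279 0.19989476842853796
  end -1 188 -0.1888410314741274
  fin [-0.13121555  0.00345749] [0.54370701 0.16736717 0.07000554] ((-0.13350743055343628, 0.002636929973959923), (0.029152218252420425, 0.01720457896590233), 1.5528019666671753)
  slab [-0.12888237  0.00611369] ((-0.13433754444122314, 0.002647336572408676), (0.07025806605815887, 0.06288856267929077), 89.51239013671875)
```

Emit:
{"name": "play_rows", "arguments": {"targets": [[0, 0, -0.082, 0.028, -0.053, 0, 1], [0, 0, -0.082, 0.028, -0.053, 0, 1], [0, 0, -0.082, 0.028, -0.053, 0, 1], [0, 0, -0.082, 0.028, -0.053, 0, 0.5], [0, 0, -0.082, 0.028, -0.053, 0, 0.5], [0, 0, -0.082, 0.028, -0.053, 0, 0.5], [0, 0, -0.082, 0.028, -0.053, 0, 0.5], [0, 0, -0.082, 0.028, -0.053, 0, 0.5], [0, 0, -0.082, 0.028, -0.053, 0, 0.5]]}}

```text
t: 1.23
eef_pos: [0.4353, 0.1589, 0.1937]
ee_rot: [3.136, -0.001, -1.027]
force: [1.4, 1.1, 0.1]
width: 0.0444
```

Emit:
{"name": "play_rows", "arguments": {"targets": [[0, 0, -0.067, 0.024, -0.042, 0.001, 0.5], [0, 0, -0.067, 0.024, -0.042, 0.001, 0.5], [0, 0, -0.067, 0.024, -0.042, 0.001, 0.5], [0, 0, -0.067, 0.024, -0.042, 0.001, 0.5], [0, 0, -0.067, 0.024, -0.042, 0.001, 0.5], [0, 0, -0.067, 0.024, -0.03, 0.001, 0.5], [0, 0, 0, 0, 0, 0, 0.5], [0, 0, 0, 0, 0, 0, 0.5]]}}

```text
t: 2.22
eef_pos: [0.5817, -0.0941, 0.1973]
ee_rot: [3.132, -0.001, -1.449]
force: [-0.0, -0.0, 0.5]
width: 0.0439
```

```bash
python3 - <<'E'
from h import *
S=[]
s=get_state();print(s)
im,d=grab_frame("wrist");cv2.imwrite("pics/w1.png",im);np.save("w1.npy",d)
s2=get_state();print(s2["eef_pos"],s2["ee_rot"],s2["force"],s2["t"])
import pickle;pickle.dump(s,open("w1.pkl","wb"))
E
```

```text
{'t': 2.225, 'q': array([ 1.71263058e-01,  2.25696083e-01, -1.77484475e-01,  2.33716906e-04,
       -1.17730006e+00, -4.92551086e-02]), 'qd': array([-0.01169397,  0.01192232,  0.0067091 ,  0.00093786,  0.00091137,
       -0.00205525]), 'joint_efforts': array([-5.62604014e-01, -4.65365195e+01,  2.89043462e+01,  6.90563634e+00,
        1.19026221e-02,  7.91134607e-04]), 'eef_pos': array([ 0.58169394, -0.09412832,  0.19727031]), 'ee_rot': array([ 3.13193068e+00, -6.91517145e-04, -1.44869438e+00]), 'force': array([-0.02579847, -0.03829386,  0.47384671]), 'moment': array([ 0.15457627, -0.02510202,  0.02902483]), 'width': 0.043919141623326434}
[ 0.58162751 -0.09389807  0.19732156] [ 3.13196938e+00 -7.22752838e-04 -1.44824132e+00] [ 0.34703211 -0.40706417  0.85792154] 2.275
```

View pics/w1.png

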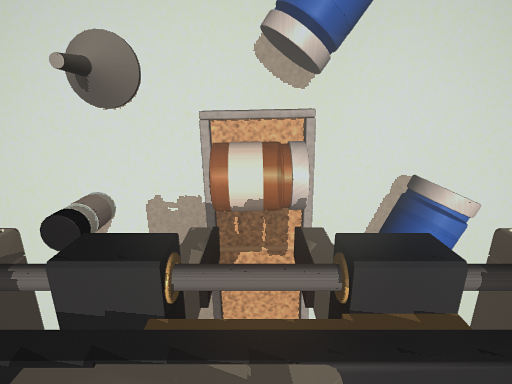

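```bash
cat >> h.py <<'E'
ctr=np.array([0.5590,0.037]);th=np.radians(-81.8);ax=np.array([np.cos(th),np.sin(th)]);ay=np.array([-ax[1],ax[0]])
def lane(p): p=np.asarray(p)[...,:2]-ctr; return np.stack([p@ax,p@ay],-1)
def wristlook(name,save=True):
    s=get_state();im,d=grab_frame("wrist");cv2.imwrite(f"pics/{name}.png",im)
    K,T=cam("wrist",toolT(s));return s,im,cloud(K,T,d)
def cylfit(C,x0,x1,half=.045):
    L=lane(C);z=C[...,2];m=(L[...,0]>x0)&(L[...,0]<x1)&(abs(L[...,1])<half)&(z>.055)&(z<.1)
    q=np.c_[L[m][:,0],z[m]]
    # fixed radius fit
    from scipy.optimize import least_squares
    r=least_squares(lambda p:np.hypot(q[:,0]-p[0],q[:,1]-p[1])-.04,[q[:,0].mean(),.05],loss="soft_l1",f_scale=.002)
    # yaw: fit residual with slope
    return r.x,m.sum(),np.sqrt((r.fun**2).mean())
E
python3 - <<'E'
from h import *
import pickle
s=pickle.load(open("w1.pkl","rb"));K,T=cam("wrist",toolT(s));C=cloud(K,T,np.load("w1.npy"));L=lane(C);z=C[...,2]
print("tcp lane",lane(s["eef_pos"]))
m=(abs(L[...,1])<.05)&(L[...,0]>.06)&(L[...,0]<.18)
print(cylfit(C,.07,.18))
for n in["top","scene"]:
    K,T=cam(n);print(n,cylfit(cloud(K,T,np.load(n+"0.npy")),.07,.18))
s_=(L[...,0]>.175)&(L[...,0]<.215)&(abs(L[...,1])<.05)&(z>.015)&(z<.028);print("end",np.median(L[s_],axis=0),s_.sum())
s_=(L[...,0]>.0)&(L[...,0]<.18)&(abs(L[...,1])>.05)&(abs(L[...,1])<.08)&(z>.016)&(z<.028);yy=L[s_];a=yy[yy[:,1]>0];b=yy[yy[:,1]<0]
print("cheeks",np.median(a[:,1]),np.median(b[:,1]),np.polyfit(a[:,0],a[:,1],1),np.polyfit(b[:,0],b[:,1],1))
f=(abs(L[...,1])<.05)&(L[...,0]>.175)&(L[...,0]<.188);print("floor z",np.median(z[f]))
# jar y extents
j=(z>.06)&(z<.1)&(L[...,0]>.08)&(L[...,0]<.17)&(abs(L[...,1])<.07);print("jar y",np.percentile(L[j][:,1],[.5,99.5]), np.degrees(np.nan))
for lo,hi in((-.05,-.02),(-.02,.02),(.02,.05)):
    q=j&(L[...,1]>lo)&(L[...,1]<hi);print(lo,np.c_[L[q][:,0],z[q]][np.argsort(z[q])[-40:]].mean(0))
E
```

```text
tcp lane [0.13302451 0.00375923]
(array([0.12860057, 0.0508911 ]), np.int64(5774), np.float64(0.0010755446251564196))
top (array([0.12767995, 0.04958847]), np.int64(1312), np.float64(0.0014344452040919494))
scene (array([0.13009739, 0.04999588]), np.int64(1862), np.float64(0.0014131678419420882))
end [ 0.19753901 -0.00050455] 723
cheeks 0.06511886857678217 -0.06460300534749308 [-0.00421511  0.06547293] [-0.00112119 -0.06395931]
floor z 0.011289071906340459
jar y [-0.05053916  0.05131779] nan
-0.05 [0.12900432 0.09179048]
-0.02 [0.12888412 0.09225063]
0.02 [0.12952538 0.0922001 ]
```

Emit:
{"name": "play_rows", "arguments": {"targets": [[0.0014, -0.0096, 0.021, -0.003, -0.005, -0.03, 0.5], [0, 0, 0, 0, 0, -0.03, 0.5], [0, 0, 0, 0, 0, -0.02, 0.5], [0, 0, 0, 0, 0, -0.007, 0.5], [0, 0, 0, 0, 0, 0, 0.5]]}}

```text
t: 2.9
eef_pos: [0.5775, -0.0944, 0.1106]
ee_rot: [-3.137, -0.0, -1.418]
force: [0.0, -0.4, 0.3]
width: 0.0439
```

```bash
python3 - <<'E'
from h import *
s=get_state();print(s["eef_pos"],s["ee_rot"],lane(s["eef_pos"]),s["force"],s["moment"])
E
```

```text
[ 0.57748275 -0.09441157  0.11056461] [-3.13729251e+00 -4.51965605e-04 -1.41811937e+00] [ 0.13270422 -0.00044931] [ 0.04659235 -0.41055412  0.28956911] [ 0.13087641 -0.05317834 -0.00548702]
```

Emit:
{"name": "play_rows", "arguments": {"targets": [[0, 0, 0, 0.0007, -0.005, -0.005, 0.5], [0, 0, 0, 0, 0, -0.002, 0.5]]}}

```text
t: 3.15
eef_pos: [0.5793, -0.0992, 0.1051]
ee_rot: [-3.134, -0.001, -1.417]
force: [0.3, -0.4, -0.2]
width: 0.0438
```

Emit:
{"name": "play_rows", "arguments": {"targets": [[0, 0, 0, 0, 0, -0.001, 0.5]]}}

```text
t: 3.28
eef_pos: [0.5795, -0.0993, 0.1043]
ee_rot: [-3.134, -0.001, -1.417]
force: [0.2, 0.4, 0.1]
width: 0.0439
```

Emit:
{"name": "play_rows", "arguments": {"targets": [[0, 0, 0, 0, 0, -0.001, 0.5]]}}

```text
t: 3.4
eef_pos: [0.5796, -0.0994, 0.1035]
ee_rot: [-3.133, -0.001, -1.417]
force: [-0.2, -0.1, -0.3]
width: 0.0439
```

Emit:
{"name": "play_rows", "arguments": {"targets": [[0, 0, 0, 0, 0, -0.001, 0.5], [0, 0, 0, 0, 0, -0.001, 0.5]]}}

```text
t: 3.65
eef_pos: [0.5798, -0.0995, 0.1015]
ee_rot: [-3.133, -0.001, -1.417]
force: [-0.2, 0.4, 0.1]
width: 0.0439
```

Emit:
{"name": "play_rows", "arguments": {"targets": [[0, 0, 0, 0, 0, -0.001, 0.5]]}}

```text
t: 3.78
eef_pos: [0.5798, -0.0995, 0.1005]
ee_rot: [-3.133, -0.001, -1.417]
force: [0.6, 0.2, -0.2]
width: 0.0437
```

Emit:
{"name": "play_rows", "arguments": {"targets": [[0, 0, 0, 0, 0, -0.001, 0.5]]}}

```text
t: 3.9
eef_pos: [0.5798, -0.0994, 0.0994]
ee_rot: [-3.133, -0.001, -1.417]
force: [0.0, 0.1, 0.1]
width: 0.0439
```

Emit:
{"name": "play_rows", "arguments": {"targets": [[0, 0, 0, 0, 0, -0.001, 0.5]]}}

```text
t: 4.03
eef_pos: [0.5798, -0.0994, 0.0983]
ee_rot: [-3.133, -0.001, -1.417]
force: [-0.3, 0.2, -0.2]
width: 0.0436
```

Emit:
{"name": "play_rows", "arguments": {"targets": [[0, 0, 0, 0, 0, -0.001, 0.5]]}}

```text
t: 4.15
eef_pos: [0.5798, -0.0994, 0.0972]
ee_rot: [-3.133, -0.001, -1.417]
force: [0.8, 0.6, -0.7]
width: 0.0442
```

```bash
python3 - <<'E'
from h import *
s,im,C=wristlook("w2");print(s["eef_pos"],lane(s["eef_pos"]),s["force"]);print(cylfit(C,.08,.18))
im,d=grab_frame("scene");cv2.imwrite("pics/s2.png",cv2.resize(im[120:280,160:340],None,fx=4,fy=3.7,interpolation=cv2.INTER_CUBIC));K,T=cam("scene")
E
```

```text
[ 0.57975959 -0.09940683  0.09721021] [0.13797316 0.00109179] [ 0.84110165  0.57118202 -0.73390281]
(array([0.12846274, 0.05101547]), np.int64(9966), np.float64(0.0009917820660379207))
```

View pics/w2.png

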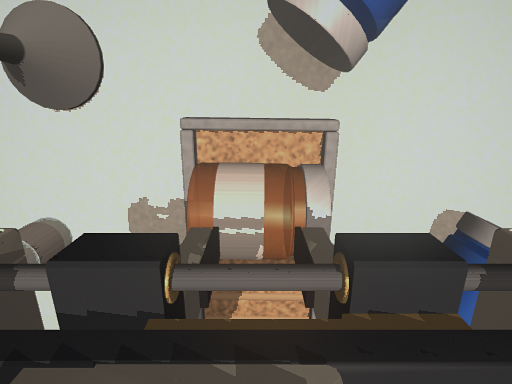

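View pics/s2.png

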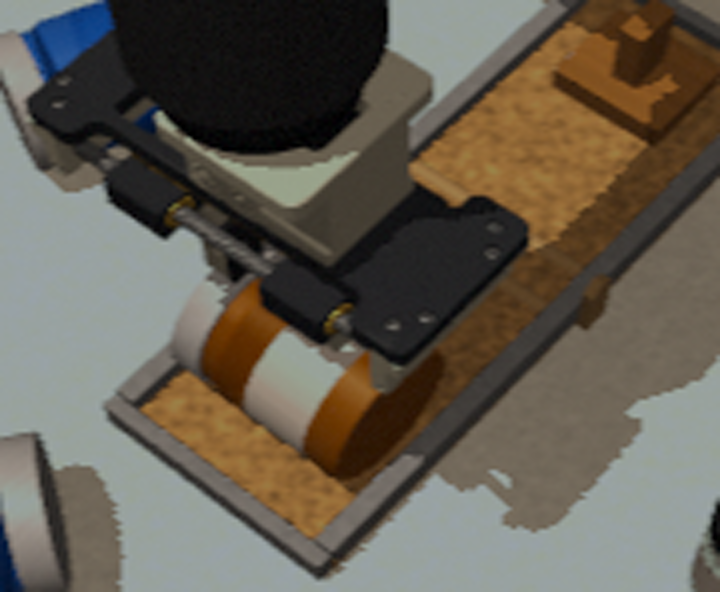

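```bash
python3 - <<'E'
from h import *
s=get_state();im,d=grab_frame("wrist")
p=camera_params("wrist");Ct=cloud(p["camera_matrix"],p["hand_eye"],d)
x,y,z=Ct[...,0],Ct[...,1],Ct[...,2]
m=(abs(y)<.06)&(z>-.06)&(z<.016)&(x<.012)&(x>-.03)
print(m.sum())
for lo in np.arange(-.03,.03,.004):
    q=(z>lo)&(z<lo+.004)&(abs(y)<.055)&(abs(x)<.08)
    if q.sum(): print(round(lo,3),q.sum(),"x",np.percentile(x[q],[2,50,98]).round(4),"y",np.percentile(y[q],[2,50,98]).round(4))
v=np.zeros((384,512),np.uint8);v[:]=np.clip((z+.1)*1500,0,255).astype(np.uint8)
cv2.imwrite("pics/zt.png",cv2.resize(cv2.applyColorMap(v,cv2.COLORMAP_JET)[180:330,150:370],None,fx=3.5,fy=3.5,interpolation=cv2.INTER_NEAREST))
cv2.imwrite("pics/w3.png",cv2.resize(im[180:330,150:370],None,fx=3.5,fy=3.5,interpolation=cv2.INTER_CUBIC))
for c in (195,200,205,210,305,310,315,320):
    print(c,[(r,round(float(x[r,c])*1000),round(float(y[r,c])*1000),round(float(z[r,c])*1000)) for r in range(222,330,8)])
E
```

```text
7804
-0.03 17 x [-0.0023  0.0013  0.0089] y [-0.0245 -0.0224  0.023 ]
0.002 692 x [-0.0159 -0.0078  0.    ] y [-0.0371 -0.0014  0.0506]
0.006 3928 x [-0.0253 -0.0025  0.0085] y [-0.0477 -0.0011  0.0495]
0.01 2000 x [-0.0325  0.0097  0.0152] y [-0.0479  0.0015  0.0497]
0.014 1382 x [-0.0372  0.0162  0.02  ] y [-0.0479  0.0014  0.0498]
0.018 857 x [-0.0402  0.0205  0.023 ] y [-0.0469  0.0014  0.0501]
0.022 764 x [-0.0431  0.0237  0.0256] y [-0.0479  0.0037  0.0501]
0.026 489 x [0.022  0.0261 0.0277] y [-0.0477 -0.0008  0.0503]
195 [(222, -4, -44, 7), (230, 11, -34, -38), (238, 11, -32, -48), (246, 11, -31, -57), (254, 11, -29, -65), (262, 10, -28, -71), (270, 30, -19, -110), (278, 29, -18, -113), (286, 27, -18, -113), (294, 1, -26, -82), (302, -2, -26, -83), (310, -4, -26, -84), (318, -8, -26, -85), (326, 22, -16, -123)]
200 [(222, -3, -41, 7), (230, 10, -32, -37), (238, 11, -30, -48), (246, 8, -29, -52), (254, 11, -26, -65), (262, 10, -26, -70), (270, 31, -17, -110), (278, 29, -17, -113), (286, 26, -17, -112), (294, -3, -25, -75), (302, -8, -26, -75), (310, -133, -60, 74), (318, -143,
[... 1139 characters left out ...]
), (310, -138, 58, 81), (318, -144, 57, 77), (326, 23, 14, -124)]
315 [(222, -3, 41, 6), (230, 11, 32, -38), (238, 11, 30, -48), (246, 11, 28, -57), (254, 11, 27, -65), (262, 11, 26, -72), (270, 31, 17, -111), (278, 30, 17, -113), (286, 27, 17, -113), (294, -2, 25, -77), (302, -6, 25, -77), (310, -10, 26, -78), (318, -141, 62, 73), (326, 23, 15, -124)]
320 [(222, -3, 44, 6), (230, 10, 35, -37), (238, 10, 33, -47), (246, 10, 31, -56), (254, 11, 29, -65), (262, 10, 28, -71), (270, 31, 18, -111), (278, 29, 18, -112), (286, 26, 19, -112), (294, 5, 25, -86), (302, 1, 25, -86), (310, -2, 25, -88), (318, -6, 26, -87), (326, 23, 16, -125)]<stdin>:10: RuntimeWarning: invalid value encountered in cast
```

View pics/w3.png

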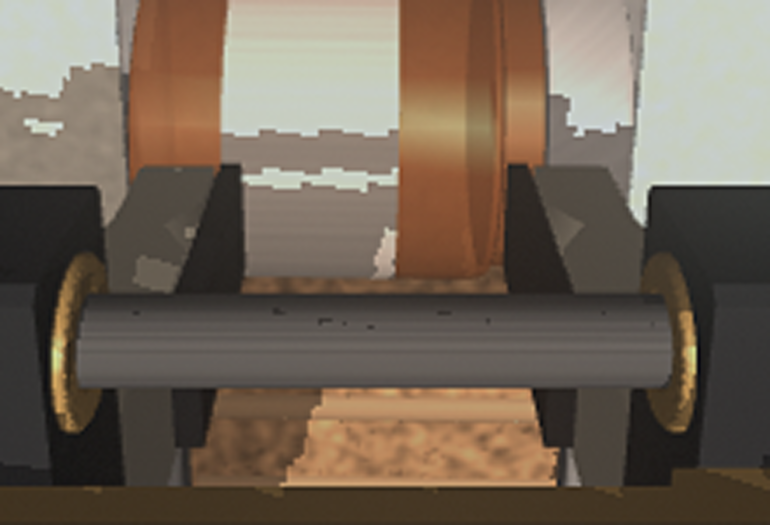

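```bash
python3 - <<'E'
from h import *
im,d=grab_frame("scene");K,T=cam("scene");C=cloud(K,T,d)
s=get_state();Tt=np.linalg.inv(toolT(s));P=C@Tt[:3,:3].T+Tt[:3,3]
x,y,z=P[...,0],P[...,1],P[...,2]
for lo in np.arange(-.12,.03,.005):
    q=(z>lo)&(z<lo+.005)&(abs(y)<.1)&(x>-.05)&(x<.05)
    if q.sum(): print(round(lo,3),q.sum(),"x",np.percentile(x[q],[2,50,98]).round(3),"y",np.percentile(y[q],[2,50,98]).round(3))
q=(z>-.06)&(z<.03)&(x>-.03)&(x<.03)&(y<-.0)&(y>-.06)   # near side
im2=im.copy();im2[q]=(0,0,255)
q=(z>-.06)&(z<.012)&(x>-.03)&(x<.015)&(abs(y)<.06)&(np.hypot(x+.0095,z-.047)>.045)
im2[q]=(0,255,0)
cv2.imwrite("pics/s3.png",cv2.resize(np.hstack([im[150:260,190:290],im2[150:260,190:290]]),None,fx=4,fy=4,interpolation=cv2.INTER_NEAREST))
print(lane(s["eef_pos"]),s["eef_pos"])
print(P[q].mean(0),P[q].min(0),P[q].max(0))
E
```

```text
-0.12 462 x [-0.036  0.031  0.04 ] y [-0.095 -0.032  0.074]
-0.115 256 x [0.023 0.031 0.04 ] y [-0.085  0.007  0.08 ]
-0.11 151 x [0.019 0.033 0.04 ] y [-0.088  0.011  0.08 ]
-0.105 100 x [-0.009  0.038  0.04 ] y [-0.09   0.024  0.081]
-0.1 95 x [-0.033  0.016  0.04 ] y [-0.09  -0.083  0.083]
-0.095 10 x [-0.027  0.014  0.038] y [-0.09  -0.033  0.081]
-0.09 3 x [0.011 0.012 0.013] y [0.025 0.026 0.026]
-0.085 8 x [0.008 0.011 0.012] y [0.023 0.025 0.03 ]
-0.08 13 x [0.006 0.009 0.012] y [0.02  0.024 0.033]
-0.075 5 x [0.004 0.007 0.011] y [0.021 0.023 0.024]
-0.07 5 x [0.003 0.004 0.007] y [0.02  0.021 0.021]
-0.065 6 x [-0.001  0.003  0.005] y [0.02  0.021 0.022]
-0.06 4 x [-0.001  0.002  0.011] y [0.02  0.021 0.029]
-0.055 8 x [-0.004  0.006  0.012] y [0.021 0.025 0.036]
-0.05 26 x [-0.006  0.011  0.012] y [-0.039  0.024  0.036]
-0.045 23 x [-0.006  0.011  0.012] y [-0.04   0.021  0.036]
-0.04 21 x [-0.007  0.011  0.013] y [-0.039  0.02   0.033]
-0.035 18 x [-0.009  0.01   0.012] y [-0.038  0.022  0.033]
-0.03 3 x [0.005 0.007 0.01 ] y [0.021 0.021 0.021]
0.0 1 x [-0.002 -0.002 -0.002] y [-0.031 -0.031 -0.031]
0.005 339 x [-0.011  0.002  0.01 ] y [-0.049 -0.006  0.049]
0.01 329 x [-0.028  0.011  0.018] y [-0.05   0.002  0.05 ]
0.015 224 x [-0.032  0.018  0.022] y [-0.052 -0.007  0.048]
0.02 192 x [-0.029  0.023  0.027] y [-0.052 -0.009  0.049]
0.025 151 x [-0.035  0.026  0.03 ] y [-0.053 -0.017  0.045]
[0.13797335 0.00107986] [ 0.57974781 -0.09940873  0.09724796]
[ 0.00742412  0.01223965 -0.04195513] [-0.00944321 -0.0397203  -0.05833463] [ 0.0126725   0.03688183 -0.02784167]
```

View pics/s3.png

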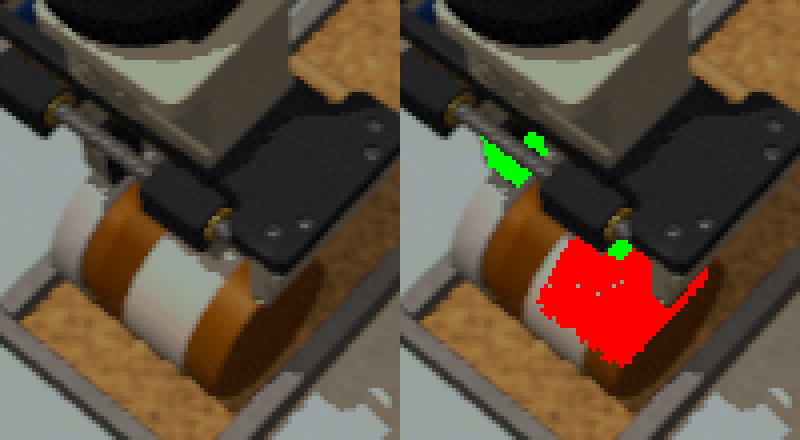

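The fingertips sit about 30 mm behind the reported TCP in both the wrist and scene depth, not 11 mm ahead of it, so contact should come at about eef z 0.060. The wrist picture shows the finger ends at row ~228, with the jar still well below them. I'll descend with that offset.

Emit:
{"name": "play_rows", "arguments": {"targets": [[0, 0, 0, 0, 0, -0.014, 0.5], [0, 0, 0, 0, 0, -0.012, 0.5], [0, 0, 0, 0, 0, -0.004, 0.5]]}}

```text
t: 4.72
eef_pos: [0.5795, -0.0994, 0.065]
ee_rot: [-3.133, -0.001, -1.418]
force: [-0.0, 0.1, 0.2]
width: 0.0438
```

Emit:
{"name": "play_rows", "arguments": {"targets": [[0, 0, 0, 0, 0, -0.0015, 0.5], [0, 0, 0, 0, 0, -0.001, 0.5]]}}

```text
t: 4.97
eef_pos: [0.5793, -0.0996, 0.0621]
ee_rot: [-3.135, -0.001, -1.417]
force: [-3.7, -0.3, 8.5]
width: 0.0437
```

Emit:
{"name": "play_rows", "arguments": {"targets": [[0, 0, 0, 0, 0, -0.001, 0.5]]}}

```text
t: 5.1
eef_pos: [0.5794, -0.1, 0.0621]
ee_rot: [-3.134, -0.002, -1.417]
force: [-4.2, -0.7, 9.3]
width: 0.0439
```

Emit:
{"name": "play_rows", "arguments": {"targets": [[0, 0, 0, -0.0011, 0.008, -0.0004, 0.5], [0, 0, 0, -0.0011, 0.008, -0.0005, 0.5]]}}

```text
t: 5.35
eef_pos: [0.5771, -0.0843, 0.0624]
ee_rot: [-3.134, -0.002, -1.417]
force: [-1.4, -1.0, 3.2]
width: 0.0438
```

Emit:
{"name": "play_rows", "arguments": {"targets": [[0, 0, 0, -0.0011, 0.008, -0.0005, 0.5], [0, 0, 0, -0.0011, 0.008, -0.0005, 0.5]]}}

```text
t: 5.6
eef_pos: [0.5748, -0.0674, 0.0622]
ee_rot: [-3.134, -0.003, -1.417]
force: [-3.0, -0.8, 6.8]
width: 0.0439
```

```bash
python3 - <<'E'
from h import *
s,im,C=wristlook("w4");print(s["eef_pos"],lane(s["eef_pos"]),s["force"]);print(cylfit(C,.07,.17))
im,d=grab_frame("scene");K,T=cam("scene");print(cylfit(cloud(K,T,d),.07,.17))
E
```

```text
[ 0.57476254 -0.06744682  0.06222436] [0.10562717 0.00070425] [-2.96069305 -0.82289863  6.78696601]
(array([0.11219732, 0.05109968]), np.int64(14486), np.float64(0.0013697798572094248))
(array([0.11323829, 0.05025115]), np.int64(1327), np.float64(0.0017662703817238827))
```

Emit:
{"name": "play_rows", "arguments": {"targets": [[0, 0, 0, 0, 0, 0.005, 0.5], [0, 0, 0, 0.0024, -0.0165, 0, 0.5], [0, 0, 0, 0, 0, -0.0045, 0.5], [0, 0, 0, 0, 0, -0.001, 0.5], [0, 0, 0, -0.0012, 0.008, -0.0005, 0.5], [0, 0, 0, -0.0012, 0.008, -0.0005, 0.5], [0, 0, 0, -0.0012, 0.008, -0.0005, 0.5], [0, 0, 0, -0.0012, 0.008, -0.0005, 0.5], [0, 0, 0, -0.0012, 0.008, -0.0005, 0.5]]}}

```text
t: 6.82
eef_pos: [0.5728, -0.045, 0.0622]
ee_rot: [-3.131, -0.005, -1.417]
force: [-0.4, 0.1, 3.5]
width: 0.0437
```

```bash
cat >> h.py <<'E'
def report(name,x0,x1):
    s,im,C=wristlook(name);print("lane tcp",lane(s["eef_pos"]),s["eef_pos"],s["ee_rot"],s["force"],s["t"]);print("wrist cyl",cylfit(C,x0,x1))
    L=lane(C);z=C[...,2];j=(z>.06)&(z<.1)&(L[...,0]>x0)&(L[...,0]<x1)&(abs(L[...,1])<.07);print("jar y",np.percentile(L[j][:,1],[.5,99.5]))
    for lo,hi in((-.05,-.015),(.015,.05)):
        q=L[j&(L[...,1]>lo)&(L[...,1]<hi)];zz=z[j&(L[...,1]>lo)&(L[...,1]<hi)]
        from scipy.optimize import least_squares
        r=least_squares(lambda p:np.hypot(q[:,0]-p[0],zz-p[1])-.04,[q[:,0].mean(),.05],loss="soft_l1",f_scale=.002);print("  half",lo,r.x)
    im,d=grab_frame("scene");K,T=cam("scene");print("scene cyl",cylfit(cloud(K,T,d),x0,x1))
    cv2.imwrite(f"pics/{name}s.png",cv2.resize(im[100:275,180:370],None,fx=3.4,fy=3.4,interpolation=cv2.INTER_CUBIC))
E
python3 -c "
from h import *
report('w5',.05,.15)"
```

```text
lane tcp [0.08317385 0.00194628] [ 0.57278938 -0.04504591  0.06217896] [-3.13087156 -0.00512112 -1.41661962] [-0.36789954  0.14949948  3.47734339] 6.825
wrist cyl (array([0.09259994, 0.05108585]), np.int64(15020), np.float64(0.0013977043919611908))
jar y [-0.05030889  0.05084527]
  half -0.05 [0.09208062 0.05070185]
  half 0.015 [0.09275804 0.05131367]
scene cyl (array([0.09360327, 0.05025991]), np.int64(1413), np.float64(0.0018164079324994571))
```

Emit:
{"name": "play_rows", "arguments": {"targets": [[0.003, 0.011, -0.008, 0, 0, 0.005, 0.5], [0, 0, 0, 0.0025, -0.0195, 0, 0.5], [0, 0, 0, 0, 0, -0.0045, 0.5], [0, 0, 0, 0, 0, -0.001, 0.5], [0, 0, 0, -0.0013, 0.008, -0.0005, 0.5], [0, 0, 0, -0.0013, 0.008, -0.0005, 0.5], [0, 0, 0, -0.0013, 0.008, -0.0005, 0.5], [0, 0, 0, -0.0013, 0.008, -0.0005, 0.5], [0, 0, 0, -0.0013, 0.008, -0.0005, 0.5]]}}

```text
t: 8.05
eef_pos: [0.5705, -0.0292, 0.0621]
ee_rot: [-3.14, -0.003, -1.427]
force: [-2.5, 0.6, 6.3]
width: 0.0438
```

```bash
python3 -c "
from h import *
report('w6',.03,.13)"
```

```text
lane tcp [0.06717659 0.00189581] [ 0.57045775 -0.02921939  0.06212252] [-3.14019533e+00 -2.65729528e-03 -1.42736509e+00] [-2.53969473  0.56473088  6.26096014] 8.05
wrist cyl (array([0.07398551, 0.05108628]), np.int64(14543), np.float64(0.0013936819175033605))
jar y [-0.05036048  0.05091953]
  half -0.05 [0.07348099 0.05071384]
  half 0.015 [0.0741193 0.0513119]
scene cyl (array([0.07512692, 0.05022673]), np.int64(1355), np.float64(0.0019292124408771631))
```

View pics/w6s.png

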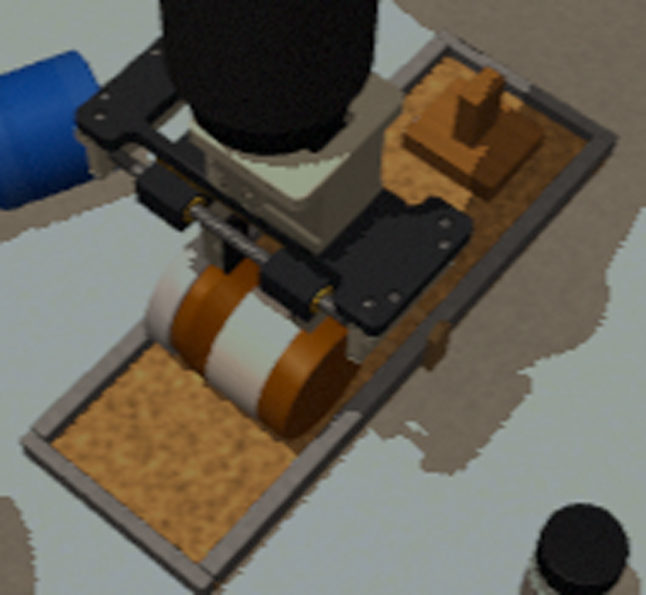

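Emit:
{"name": "play_rows", "arguments": {"targets": [[0, 0, 0, 0, 0, 0.005, 0.5], [0, 0, 0, 0.002, -0.0165, 0, 0.5], [0, 0, 0, 0, 0, -0.0045, 0.5], [0, 0, 0, 0, 0, -0.001, 0.5], [0, 0, 0, -0.0013, 0.008, -0.0005, 0.5], [0, 0, 0, -0.0013, 0.008, -0.0005, 0.5], [0, 0, 0, -0.0013, 0.008, -0.0005, 0.5], [0, 0, 0, -0.0013, 0.008, -0.0005, 0.5], [0, 0, 0, -0.0013, 0.008, -0.0005, 0.5]]}}

```text
t: 9.28
eef_pos: [0.5672, -0.0101, 0.0621]
ee_rot: [-3.138, -0.006, -1.43]
force: [-1.7, 0.7, 6.7]
width: 0.0433
```

```bash
python3 -c "
from h import *
report('w7',.01,.11)"
```

```text
lane tcp [0.04779108 0.00142052] [ 0.56722239 -0.01009986  0.06207503] [-3.13845856 -0.00559635 -1.42960521] [-1.71906935  0.68043796  6.67695841] 9.275
wrist cyl (array([0.05522116, 0.0510788 ]), np.int64(14709), np.float64(0.0014244839324127848))
jar y [-0.05026766  0.0509468 ]
  half -0.05 [0.05469229 0.05072679]
  half 0.015 [0.05534862 0.05130453]
scene cyl (array([0.05620067, 0.05025323]), np.int64(1380), np.float64(0.001972522902962194))
```

Emit:
{"name": "play_rows", "arguments": {"targets": [[0, 0, 0, 0, 0, 0.005, 0.5], [0, 0, 0, 0.002, -0.018, 0, 0.5], [0, 0.002, 0, 0, 0, -0.0045, 0.5], [0, 0, 0, 0, 0, -0.001, 0.5], [0, 0, 0, -0.0013, 0.008, -0.0005, 0.5], [0, 0, 0, -0.0013, 0.008, -0.0005, 0.5], [0, 0, 0, -0.0013, 0.008, -0.0005, 0.5], [0, 0, 0, -0.0013, 0.008, -0.0005, 0.5], [0, 0, 0, -0.0013, 0.008, -0.0005, 0.5]]}}

```text
t: 10.5
eef_pos: [0.5639, 0.0074, 0.0621]
ee_rot: [-3.139, -0.008, -1.432]
force: [-1.3, -0.7, 6.7]
width: 0.044
```

```bash
python3 -c "
from h import *
report('w8',-.01,.09)"
```

```text
lane tcp [0.02996729 0.00058325] [0.56385149 0.00742227 0.06206879] [-3.13933799 -0.00817803 -1.43202144] [-1.345044   -0.71534662  6.74230879] 10.5
wrist cyl (array([0.03647154, 0.05107039]), np.int64(14461), np.float64(0.0013709525607308825))
jar y [-0.05034267  0.05086837]
  half -0.05 [0.03598731 0.05070074]
  half 0.015 [0.03659848 0.05130709]
scene cyl (array([0.03748099, 0.05027343]), np.int64(1390), np.float64(0.0019375438462714176))
```

Emit:
{"name": "play_rows", "arguments": {"targets": [[0.007, 0.001, 0, 0, 0, 0.005, 0.5], [0, 0, 0, 0.0015, -0.013, 0, 0.5], [0, 0, 0, 0, 0, -0.0045, 0.5], [0, 0, 0, 0, 0, -0.001, 0.5], [0, 0, 0, -0.0009, 0.006, -0.0005, 0.5], [0, 0, 0, -0.0009, 0.006, -0.0005, 0.5]]}}

```text
t: 11.35
eef_pos: [0.564, 0.003, 0.0622]
ee_rot: [-3.139, -0.002, -1.434]
force: [-1.5, 0.3, 7.9]
width: 0.0434
```

```bash
python3 -c "
from h import *
report('w9',-.02,.08)"
```

```text
lane tcp [3.44052959e-02 7.33265295e-05] [0.56397977 0.00295691 0.06216085] [-3.13923061e+00 -2.36674796e-03 -1.43355167e+00] [-1.54984427  0.29512009  7.8997841 ] 11.35
wrist cyl (array([0.0313203 , 0.05120445]), np.int64(12160), np.float64(0.001533925245716311))
jar y [-0.05031155  0.05097826]
  half -0.05 [0.03066256 0.05104523]
  half 0.015 [0.03147281 0.05142362]
scene cyl (array([0.03257634, 0.05021313]), np.int64(1173), np.float64(0.002079810651517192))
```

View pics/w9.png

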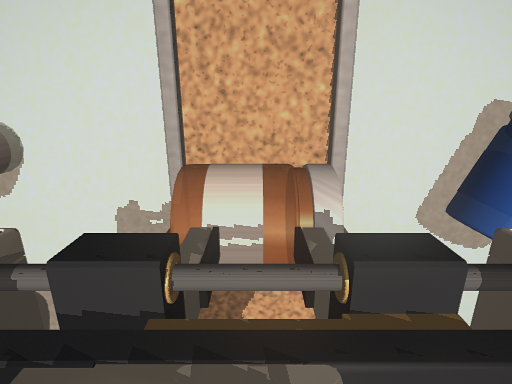

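Emit:
{"name": "play_rows", "arguments": {"targets": [[0, 0, 0, -0.0008, 0.005, -0.0005, 0.5]]}}

```text
t: 11.58
eef_pos: [0.5633, 0.0077, 0.0621]
ee_rot: [-3.139, -0.003, -1.433]
force: [-3.0, 0.4, 8.7]
width: 0.0439
```

Emit:
{"name": "play_rows", "arguments": {"targets": [[0, 0, 0, -0.0008, 0.005, -0.0005, 0.5]]}}

```text
t: 11.7
eef_pos: [0.5627, 0.0122, 0.0622]
ee_rot: [-3.139, -0.003, -1.433]
force: [-2.1, -3.1, 11.8]
width: 0.0442
```

```bash
python3 -c "
from h import *
report('w10',-.02,.08)"
```

```text
lane tcp [0.02506559 0.00010632] [0.56268031 0.01220584 0.06218703] [-3.13875103 -0.00348897 -1.43335406] [-2.11584128 -3.13099434 11.82746733] 11.7
wrist cyl (array([0.02673351, 0.05124491]), np.int64(13290), np.float64(0.0014260067614867663))
jar y [-0.05029691  0.05088969]
  half -0.05 [0.02616433 0.05095746]
  half 0.015 [0.02686963 0.05146931]
scene cyl (array([0.02800004, 0.05047588]), np.int64(1280), np.float64(0.001956737766218592))
```

Emit:
{"name": "play_rows", "arguments": {"targets": [[0.003, 0.0, 0.003, 0, 0, 0.005, 0.5], [0, 0, 0, 0.0022, -0.0145, 0, 0.5], [0, 0, 0, 0, 0, -0.0045, 0.5], [0, 0, 0, 0, 0, -0.001, 0.5], [0, 0, 0, 0, 0, -0.0006, 0.5]]}}

```text
t: 12.42
eef_pos: [0.5651, -0.0052, 0.0621]
ee_rot: [-3.139, -0.002, -1.431]
force: [-4.1, 0.3, 10.2]
width: 0.0437
```

Emit:
{"name": "play_rows", "arguments": {"targets": [[0, 0, 0, -0.0009, 0.006, -0.0005, 0.5]]}}

```text
t: 12.55
eef_pos: [0.5643, 0.0001, 0.0622]
ee_rot: [-3.138, -0.002, -1.431]
force: [-0.3, 0.4, 8.1]
width: 0.0439
```

Emit:
{"name": "play_rows", "arguments": {"targets": [[0, 0, 0, -0.0009, 0.006, 0, 0.5]]}}

```text
t: 12.68
eef_pos: [0.5634, 0.0059, 0.0623]
ee_rot: [-3.138, -0.002, -1.432]
force: [-0.6, -0.3, 3.4]
width: 0.0437
```

```bash
python3 -c "
from h import *
report('w11',-.02,.08)"
```

```text
lane tcp [ 3.14560996e-02 -4.23353056e-05] [0.56344465 0.00585946 0.06228141] [-3.13832625e+00 -2.48936232e-03 -1.43158717e+00] [-0.61395601 -0.26159553  3.35286693] 12.675
wrist cyl (array([0.03155794, 0.0511854 ]), np.int64(12899), np.float64(0.0014451439286859787))
jar y [-0.0502667   0.05085413]
  half -0.05 [0.03095605 0.05092184]
  half 0.015 [0.03170578 0.05143266]
scene cyl (array([0.032589  , 0.05028968]), np.int64(1239), np.float64(0.0020045332447397096))
```

Emit:
{"name": "play_rows", "arguments": {"targets": [[0.002, 0.0, 0.003, 0, 0, 0.005, 0.5], [0, 0, 0, 0.002, -0.0127, 0, 0.5], [0, 0, 0, 0, 0, -0.0045, 0.5], [0, 0, 0, 0, 0, -0.001, 0.5], [0, 0, 0, 0, 0, -0.0005, 0.5]]}}

```text
t: 13.4
eef_pos: [0.5657, -0.0091, 0.0616]
ee_rot: [-3.139, -0.001, -1.428]
force: [-2.6, -0.8, 10.2]
width: 0.0434
```

```bash
python3 -c "
from h import *
report('w12',-.02,.08)"
```

```text
lane tcp [4.65882491e-02 3.71102493e-05] [ 0.56568156 -0.00910665  0.06158124] [-3.13859226e+00 -1.35484679e-03 -1.42839890e+00] [-2.56701933 -0.80815366 10.18255827] 13.4
wrist cyl (array([0.03203939, 0.05139015]), np.int64(9582), np.float64(0.002251197306904257))
jar y [-0.05013351  0.05088846]
  half -0.05 [0.03118671 0.05159109]
  half 0.015 [0.03214215 0.05167353]
scene cyl (array([0.03361558, 0.05043808]), np.int64(928), np.float64(0.0029430904410246766))
```

Emit:
{"name": "play_rows", "arguments": {"targets": [[0, 0, 0, -0.0009, 0.006, -0.0005, 0.5]]}}

```text
t: 13.62
eef_pos: [0.5649, -0.0039, 0.0618]
ee_rot: [-3.138, -0.002, -1.429]
force: [-3.7, -1.4, 11.8]
width: 0.0439
```

Emit:
{"name": "play_rows", "arguments": {"targets": [[0, 0, 0, -0.0009, 0.006, -0.0003, 0.5]]}}

```text
t: 13.75
eef_pos: [0.5641, 0.0016, 0.0622]
ee_rot: [-3.138, -0.003, -1.429]
force: [-2.0, -3.6, 10.0]
width: 0.0439
```

Emit:
{"name": "play_rows", "arguments": {"targets": [[0, 0, 0, -0.0009, 0.006, -0.0003, 0.5]]}}

```text
t: 13.88
eef_pos: [0.5634, 0.0068, 0.0628]
ee_rot: [-3.138, -0.004, -1.429]
force: [-2.8, -2.4, 13.8]
width: 0.044
```

Emit:
{"name": "play_rows", "arguments": {"targets": [[0, 0, 0, -0.0009, 0.006, 0, 0.5]]}}

```text
t: 14.0
eef_pos: [0.5626, 0.0123, 0.0635]
ee_rot: [-3.138, -0.005, -1.429]
force: [-1.8, -1.1, 7.3]
width: 0.0439
```

Emit:
{"name": "play_rows", "arguments": {"targets": [[0, 0, 0, -0.0009, 0.006, 0, 0.5]]}}

```text
t: 14.12
eef_pos: [0.5617, 0.0179, 0.0639]
ee_rot: [-3.138, -0.005, -1.429]
force: [-0.8, 0.3, 5.2]
width: 0.0441
```

Emit:
{"name": "play_rows", "arguments": {"targets": [[0, 0, 0, -0.0008, 0.005, -0.0005, 0.5]]}}

```text
t: 14.25
eef_pos: [0.5611, 0.0225, 0.064]
ee_rot: [-3.137, -0.006, -1.429]
force: [-2.5, -0.7, 10.6]
width: 0.044
```

Emit:
{"name": "play_rows", "arguments": {"targets": [[0, 0, 0, -0.0008, 0.005, -0.0008, 0.5]]}}

```text
t: 14.38
eef_pos: [0.5605, 0.0272, 0.064]
ee_rot: [-3.137, -0.007, -1.429]
force: [-3.3, -0.8, 11.7]
width: 0.044
```

Emit:
{"name": "play_rows", "arguments": {"targets": [[0, 0, 0, -0.0008, 0.005, -0.0008, 0.5]]}}

```text
t: 14.5
eef_pos: [0.5598, 0.0319, 0.0639]
ee_rot: [-3.137, -0.007, -1.429]
force: [-3.4, -0.5, 10.4]
width: 0.0442
```

```bash
python3 -c "
from h import *
report('w13',-.03,.06)"
```

```text
lane tcp [0.00515572 0.00010274] [0.55983705 0.03191165 0.06391562] [-3.13662583 -0.00712391 -1.4285029 ] [-3.36547881 -0.50090223 10.42164152] 14.5
wrist cyl (array([0.01145589, 0.05292593]), np.int64(14400), np.float64(0.0011700848709676314))
jar y [-0.05013637  0.05102925]
  half -0.05 [0.01094328 0.05254818]
  half 0.015 [0.01163807 0.05312727]
scene cyl (array([0.01261483, 0.05205078]), np.int64(1406), np.float64(0.0017386265696227256))
```

Emit:
{"name": "play_rows", "arguments": {"targets": [[0, 0, 0, -0.0008, 0.005, -0.0008, 0.5]]}}

```text
t: 14.72
eef_pos: [0.5591, 0.0369, 0.0637]
ee_rot: [-3.136, -0.007, -1.428]
force: [-2.9, 0.4, 7.5]
width: 0.0439
```

Emit:
{"name": "play_rows", "arguments": {"targets": [[0, 0, 0, -0.0008, 0.005, -0.001, 0.5]]}}

```text
t: 14.85
eef_pos: [0.5584, 0.0418, 0.0631]
ee_rot: [-3.136, -0.007, -1.429]
force: [-1.8, 1.0, 7.2]
width: 0.0435
```

```bash
python3 -c "
from h import *
report('w14',-.03,.06)"
```

```text
lane tcp [-0.00487805  0.00013948] [0.5584423  0.04184807 0.06311432] [-3.13583546 -0.00727627 -1.42863288] [-1.80591604  0.96763491  7.16083525] 14.85
wrist cyl (array([0.00640372, 0.05239557]), np.int64(15295), np.float64(0.0012595300599073003))
jar y [-0.05022559  0.05099385]
  half -0.05 [0.00595265 0.05197824]
  half 0.015 [0.00653696 0.05262803]
scene cyl (array([0.00760269, 0.05139219]), np.int64(1502), np.float64(0.0018835081001179874))
```

Emit:
{"name": "play_rows", "arguments": {"targets": [[0, 0, 0, -0.0006, 0.004, -0.0012, 0.5]]}}

```text
t: 15.08
eef_pos: [0.5579, 0.0461, 0.0623]
ee_rot: [-3.136, -0.007, -1.428]
force: [-3.3, 1.0, 9.4]
width: 0.0435
```

Emit:
{"name": "play_rows", "arguments": {"targets": [[0, 0, 0, -0.0006, 0.004, -0.0014, 0.5]]}}

```text
t: 15.2
eef_pos: [0.5574, 0.0502, 0.0614]
ee_rot: [-3.135, -0.007, -1.429]
force: [-4.0, 2.3, 9.3]
width: 0.0435
```

Emit:
{"name": "play_rows", "arguments": {"targets": [[0, 0, 0, -0.0003, 0.002, -0.0008, 0.5]]}}

```text
t: 15.32
eef_pos: [0.557, 0.0525, 0.0609]
ee_rot: [-3.135, -0.007, -1.429]
force: [-3.8, 2.1, 7.0]
width: 0.0439
```

```bash
python3 -c "
from h import *
report('w15',-.04,.05)"
```

```text
lane tcp [-0.01564899  0.00027166] [0.55703688 0.05252774 0.06085663] [-3.13504863 -0.00671235 -1.42860529] [-3.79609805  2.0865503   6.98645013] 15.325
wrist cyl (array([0.00093839, 0.05110956]), np.int64(16338), np.float64(0.001516905604884362))
jar y [-0.05025536  0.05098342]
  half -0.05 [0.00048916 0.05066211]
  half 0.015 [0.00104902 0.05135041]
scene cyl (array([0.00216326, 0.05026763]), np.int64(1552), np.float64(0.0021469531156706333))
```

Emit:
{"name": "play_rows", "arguments": {"targets": [[0, 0, 0, 0, 0, 0.003, 0.5], [0.006, 0.0076, 0, 0, 0, 0.02, 0.5], [0, 0, 0, 0, 0, 0.035, 0.5], [0, 0, 0, -0.004, 0.028, 0.03, 0.5], [0, 0, 0, -0.006, 0.042, 0.01, 0.5], [0, 0, 0, -0.005, 0.037, 0, 0.5], [0, 0, 0, -0.001, 0.008, 0, 0.5], [0, 0, 0, 0, 0, 0, 0.5]]}}

```text
t: 16.42
eef_pos: [0.5389, 0.1682, 0.159]
ee_rot: [3.137, 0.0, -1.433]
force: [0.2, 0.1, 0.6]
width: 0.0436
```

```bash
python3 - <<'E'
from h import *
s,im,C=wristlook("w16");print("lane tcp",lane(s["eef_pos"]),s["eef_pos"],s["ee_rot"],s["force"],s["t"])
L=lane(C);z=C[...,2];print("jar",cylfit(C,-.04,.05))
k=(L[...,0]<-.10)&(L[...,0]>-.17)&(abs(L[...,1])<.05)&(z>.062)&(z<.08);print("fin",k.sum(),L[k].mean(0),np.median(z[k]),cv2.minAreaRect(L[k].astype(np.float32)))
k=(L[...,0]<-.09)&(L[...,0]>-.18)&(abs(L[...,1])<.05)&(z>.0235)&(z<.04);print("slab",k.sum(),cv2.minAreaRect(L[k].astype(np.float32)))
im,d=grab_frame("scene");K,T=cam("scene");print("scene cyl",cylfit(cloud(K,T,d),-.04,.05))
im,d=grab_frame("top");K,T=cam("top");cv2.imwrite("pics/t16.png",cv2.resize(im[150:250,125:315],None,fx=4.2,fy=4.2,interpolation=cv2.INTER_CUBIC));print("top cyl",cylfit(cloud(K,T,d),-.04,.05))
E
```

```text
lane tcp [-0.1326912  -0.00114202] [0.53894405 0.16817171 0.15903831] [ 3.13654143e+00  1.28947122e-04 -1.43273960e+00] [0.19544491 0.05493126 0.62045481] 16.425
jar (array([0.00065721, 0.05087576]), np.int64(9464), np.float64(0.0011151780479195866))
fin 507 [-0.13480316  0.00075858] 0.07297649869144907 ((-0.13612771034240723, 0.0007946970872581005), (0.014760838821530342, 0.030158735811710358), 89.75984191894531)
slab 2707 ((-0.1355615258216858, 0.000881243497133255), (0.07012415677309036, 0.05916309356689453), 89.69256591796875)
scene cyl (array([0.00192032, 0.04988582]), np.int64(1620), np.float64(0.001445675602282734))
top cyl (array([-0.00046929,  0.04963229]), np.int64(1330), np.float64(0.0013801769661610274))
```

View pics/w16.png

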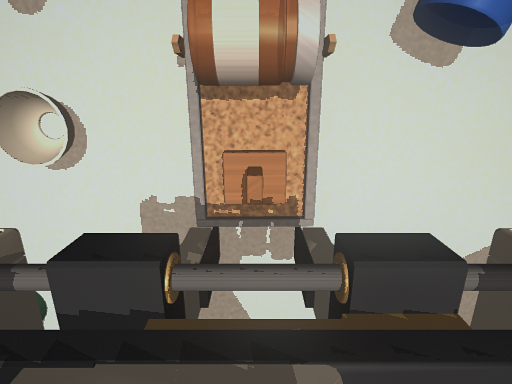

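View pics/t16.png

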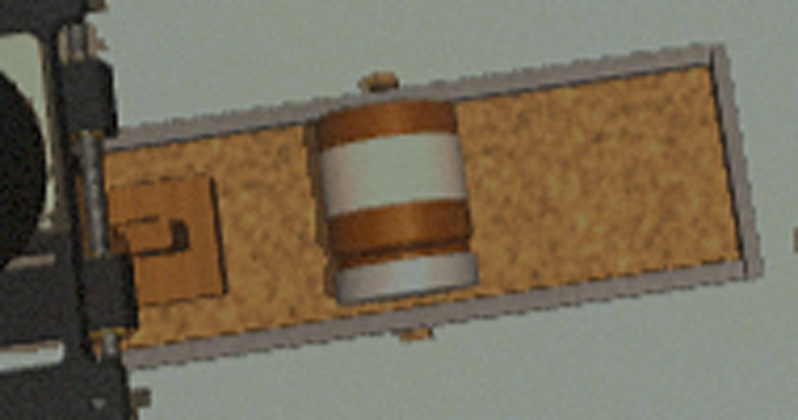

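The top crop shows the jar lying between the posts: post tips at (378,80) and (412,335), jar centre about (400,200). The chock is undisturbed. In the wrist view the chock fin is at about (254,185). Next I'll grasp the fin.

Emit:
{"name": "play_rows", "arguments": {"targets": [[0.0007, -0.005, 0.005, 0.0016, 0.0033, -0.04, 0.5], [0, 0, 0, 0, 0, -0.04, 0.5], [0, 0, 0, 0, 0, -0.03, 0.5], [0, 0, 0, 0, 0, -0.008, 0.5], [0, 0, 0, 0, 0, 0, 0.5]]}}

```text
t: 17.2
eef_pos: [0.5424, 0.1663, 0.0393]
ee_rot: [-3.139, 0.0, -1.434]
force: [0.7, 0.2, 0.4]
width: 0.0439
```

```bash
python3 - <<'E'
from h import *
s,im,C=wristlook("w17");print("lane tcp",lane(s["eef_pos"]),s["eef_pos"],s["ee_rot"],s["force"],s["t"])
E
```

```text
lane tcp [-0.13035642  0.00199135] [0.5423784  0.16630771 0.03932221] [-3.13924629e+00  2.99991547e-04 -1.43434057e+00] [0.70715714 0.19418482 0.38308713] 17.2
```

View pics/w17.png

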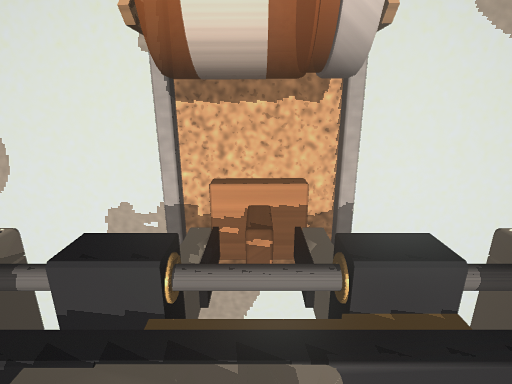

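Emit:
{"name": "play_rows", "arguments": {"targets": [[0, 0, 0.004, -0.002, 0.005, 0, 0.5], [0, 0, 0, 0, 0.001, -0.015, 0.5], [0, 0, 0, 0, 0.001, -0.009, 0.5], [0, 0, 0, 0, 0, -0.003, 0.5]]}}

```text
t: 17.75
eef_pos: [0.5421, 0.1752, 0.014]
ee_rot: [-3.134, 0.003, -1.43]
force: [-0.6, -0.5, -0.1]
width: 0.0436
```

```bash
python3 - <<'E'
from h import *
s=get_state();print("lane tcp",lane(s["eef_pos"]),s["eef_pos"],s["ee_rot"],s["force"],s["t"])
E
```

```text
lane tcp [-0.13920647  0.00298619] [0.54210079 0.17520917 0.013984  ] [-3.13380749e+00  3.04628464e-03 -1.42953571e+00] [-0.58202713 -0.48647475 -0.12404654] 17.75
```

Emit:
{"name": "play_rows", "arguments": {"targets": [[-0.004, 0.0075, 0, -0.0017, -0.0037, -0.002, 0.5], [0, 0, 0, 0, 0, -0.002, 0.5], [0, 0, 0, 0, 0, 0, 0.5]]}}

```text
t: 18.12
eef_pos: [0.5401, 0.1711, 0.0093]
ee_rot: [3.14, -0.001, -1.429]
force: [-1.0, 0.8, -0.3]
width: 0.0437
```

```bash
python3 - <<'E'
from h import *
s=get_state();print("lane tcp",lane(s["eef_pos"]),s["eef_pos"],s["ee_rot"],s["force"],s["t"])
im,d=grab_frame("scene");cv2.imwrite("pics/s17.png",cv2.resize(im[100:200,250:380],None,fx=5,fy=5,interpolation=cv2.INTER_CUBIC))
E
```

```text
lane tcp [-0.1353774   0.00045566] [0.54014227 0.17105832 0.00934876] [ 3.14006523e+00 -5.61519944e-04 -1.42949258e+00] [-0.96545841  0.76680277 -0.34264042] 18.125
```

View pics/s17.png

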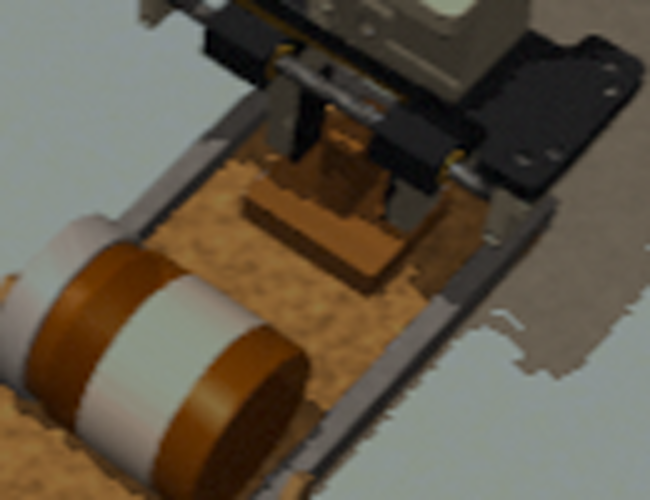

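Aligned over the fin: the fingers straddle it at about (290,130) and (400,190), just above the slab. Closing with moderate force.

Emit:
{"name": "play_rows", "arguments": {"targets": [[0, 0, 0, 0, 0, 0.0005, 0.2], [0, 0, 0, 0, 0, 0, 0], [0, 0, 0, 0, 0, 0, 0], [0, 0, 0, 0, 0, 0, 0], [0, 0, 0, 0, 0, 0, 0]], "grip_force": 15}}

```text
t: 18.8
eef_pos: [0.5405, 0.1713, 0.0105]
ee_rot: [3.141, -0.0, -1.429]
force: [0.0, -0.3, 0.1]
width: 0.0159
```

Emit:
{"name": "play_rows", "arguments": {"targets": [[0, 0, 0, 0, 0, 0.008, 0], [0, 0, 0, 0, 0, 0.025, 0], [0, 0, 0, 0, 0, 0.035, 0], [0, 0, 0, 0, 0, 0.035, 0], [0, 0, 0, 0, 0, 0.02, 0], [0, 0, 0, 0, 0, 0, 0]]}}

```text
t: 19.55
eef_pos: [0.5393, 0.1705, 0.1388]
ee_rot: [3.14, -0.001, -1.43]
force: [-0.1, -0.4, -2.1]
width: 0.0159
```

```bash
python3 - <<'E'
from h import *
s=get_state();print("lane tcp",lane(s["eef_pos"]),s["eef_pos"],s["ee_rot"],s["force"],s["moment"],s["width"])
im,d=grab_frame("scene");cv2.imwrite("pics/s18.png",cv2.resize(im[60:260,190:390],None,fx=3,fy=3,interpolation=cv2.INTER_CUBIC))
E
```

```text
lane tcp [-0.13496479 -0.00042082] [0.5393336  0.17052492 0.13884092] [ 3.14009805e+00 -5.37237806e-04 -1.42956424e+00] [-0.12136164 -0.40106852 -2.07206165] [ 0.08059639 -0.01017167  0.03340315] 0.01591830697252246
```

View pics/s18.png

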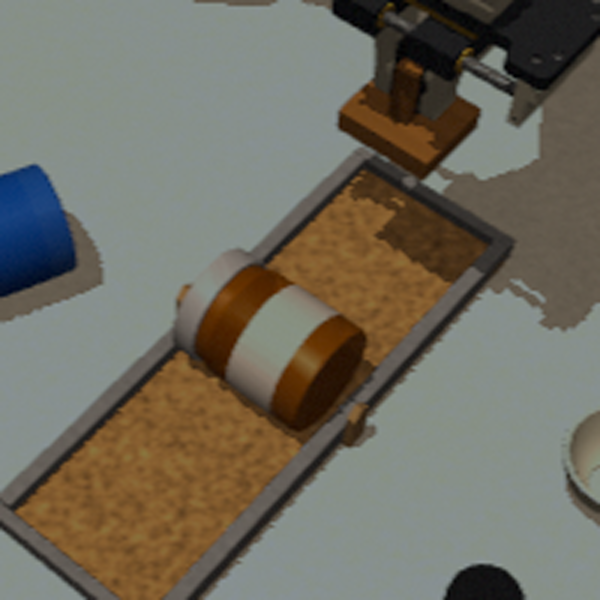

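Emit:
{"name": "play_rows", "arguments": {"targets": [[0, 0, 0, 0.003, -0.02, 0, 0], [0, 0, 0, 0.006, -0.04, 0, 0], [0, 0, 0, 0.006, -0.045, 0, 0], [0, 0, 0, 0.006, -0.045, 0, 0], [0, 0, 0, 0.006, -0.035, 0, 0], [0, 0, 0, 0.003, -0.018, 0, 0], [0, 0, 0, 0, 0, 0, 0], [0, 0, 0, 0, 0, 0, 0]]}}

```text
t: 20.6
eef_pos: [0.5624, -0.0456, 0.1284]
ee_rot: [3.123, -0.003, -1.431]
force: [1.0, 0.1, -1.0]
width: 0.0158
```

```bash
python3 - <<'E'
from h import *
s=get_state();print("lane tcp",lane(s["eef_pos"]),s["eef_pos"],s["ee_rot"],s["force"],s["moment"],s["width"])
E
```

```text
lane tcp [ 0.08228238 -0.00843443] [ 0.56238765 -0.04564413  0.12837172] [ 3.12255882 -0.00319463 -1.43141471] [ 1.03130494  0.14483917 -0.97356254] [ 0.14038433 -0.05454395 -0.02371499] 0.015789506825274965
```

Emit:
{"name": "play_rows", "arguments": {"targets": [[0.005, -0.019, 0.003, 0.0074, 0.0081, -0.01, 0], [0, 0, 0, 0, 0, -0.03, 0], [0, 0, 0, 0, 0, -0.03, 0], [0, 0, 0, 0, 0, -0.02, 0], [0, 0, 0, 0, 0, 0, 0]]}}

```text
t: 21.22
eef_pos: [0.5689, -0.0344, 0.0353]
ee_rot: [-3.141, -0.001, -1.424]
force: [-0.4, 0.2, -1.0]
width: 0.0162
```

```bash
python3 - <<'E'
from h import *
s,im,C=wristlook("w19");print("lane tcp",lane(s["eef_pos"]),s["eef_pos"],s["ee_rot"],s["force"],s["t"])
L=lane(C);z=C[...,2]
im,d=grab_frame("scene");K,T=cam("scene");print("scene cyl",cylfit(cloud(K,T,d),-.04,.035))
cv2.imwrite("pics/s19.png",cv2.resize(im[100:275,180:370],None,fx=3.4,fy=3.4,interpolation=cv2.INTER_CUBIC))
E
```

```text
lane tcp [ 0.07209955 -0.00034858] [ 0.56893846 -0.03441214  0.03527887] [-3.14115946e+00 -7.42442869e-04 -1.42374788e+00] [-0.35830186  0.18974083 -0.97657625] 21.225
scene cyl (array([0.00236199, 0.05036505]), np.int64(150), np.float64(0.0008017744269654592))
```

View pics/s19.png

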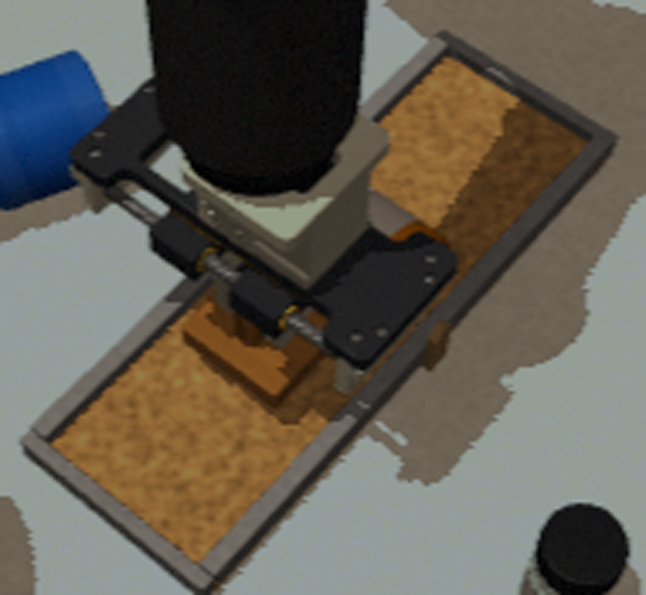

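Emit:
{"name": "play_rows", "arguments": {"targets": [[0, 0, -0.004, 0.0007, -0.006, 0, 0], [0, 0, 0, 0, 0, -0.008, 0], [0, 0, 0, 0, 0, -0.007, 0], [0, 0, 0, 0, 0, 0, 0]]}}

```text
t: 21.82
eef_pos: [0.5728, -0.0403, 0.0237]
ee_rot: [-3.133, -0.0, -1.427]
force: [-0.7, -0.6, -1.0]
width: 0.016
```

```bash
python3 - <<'E'
from h import *
s=get_state();print("lane tcp",lane(s["eef_pos"]),s["eef_pos"],s["ee_rot"],s["force"],s["moment"],s["width"])
E
```

```text
lane tcp [0.07847209 0.00267279] [ 0.57283785 -0.04028859  0.0237376 ] [-3.13345561e+00 -3.90722093e-04 -1.42749144e+00] [-0.70510829 -0.58844609 -0.98913706] [ 0.085478    0.0382796  -0.03784307] 0.016042918710747027
```

Emit:
{"name": "play_rows", "arguments": {"targets": [[-0.001, 0.008, 0, -0.0025, 0, -0.005, 0], [0, 0, 0, 0, 0, -0.005, 0], [0, 0, 0, 0, 0, -0.001, 0]]}}

```text
t: 22.2
eef_pos: [0.5702, -0.0403, 0.012]
ee_rot: [3.141, -0.0, -1.427]
force: [-0.2, 0.5, -1.4]
width: 0.0156
```

Emit:
{"name": "play_rows", "arguments": {"targets": [[0, 0, 0, 0, 0, -0.001, 0]]}}

```text
t: 22.32
eef_pos: [0.5703, -0.0402, 0.0109]
ee_rot: [3.141, -0.0, -1.427]
force: [-0.2, 0.0, -0.7]
width: 0.0157
```

Emit:
{"name": "play_rows", "arguments": {"targets": [[0, 0, 0, 0, 0, -0.001, 0]]}}

```text
t: 22.45
eef_pos: [0.5702, -0.0403, 0.0104]
ee_rot: [3.141, -0.001, -1.427]
force: [-5.6, 1.4, 12.7]
width: 0.0158
```

Emit:
{"name": "play_rows", "arguments": {"targets": [[0, 0, 0, 0, 0, 0.0003, 0], [0, 0, 0, -0.0006, 0.004, 0.0002, 0], [0, 0, 0, -0.0006, 0.004, 0, 0]]}}

```text
t: 22.82
eef_pos: [0.5692, -0.0319, 0.0113]
ee_rot: [-3.141, -0.0, -1.428]
force: [0.5, 0.9, -0.7]
width: 0.0161
```

Emit:
{"name": "play_rows", "arguments": {"targets": [[0, 0, 0, -0.0003, 0.002, 0, 0], [0, 0, 0, 0, 0, 0, 0]]}}

```text
t: 23.08
eef_pos: [0.5688, -0.0293, 0.0112]
ee_rot: [-3.142, -0.0, -1.427]
force: [0.7, -0.2, -1.1]
width: 0.0159
```

```bash
python3 - <<'E'
from h import *
s,im,C=wristlook("w20");print("lane tcp",lane(s["eef_pos"]),s["eef_pos"],s["ee_rot"],s["force"],s["moment"],s["width"])
im,d=grab_frame("scene");K,T=cam("scene");print("scene cyl",cylfit(cloud(K,T,d),-.04,.035))
cv2.imwrite("pics/s20.png",cv2.resize(im[130:230,220:330],None,fx=6,fy=6,interpolation=cv2.INTER_CUBIC))
im,d=grab_frame("top");K,T=cam("top");C=cloud(K,T,d);print("top cyl",cylfit(C,-.04,.035))
cv2.imwrite("pics/t20.png",cv2.resize(im[150:250,125:315],None,fx=4.2,fy=4.2,interpolation=cv2.INTER_CUBIC))
E
```

```text
lane tcp [0.06704409 0.00028227] [ 0.56884182 -0.02931838  0.01117575] [-3.14155193e+00 -3.96166639e-04 -1.42690454e+00] [ 0.65983341 -0.19532166 -1.13723974] [ 0.07648343 -0.05432834  0.06146627] 0.015870330136538074
scene cyl (array([0.00216598, 0.05015366]), np.int64(196), np.float64(0.000969898648631541))
top cyl (array([-0.00077581,  0.04882475]), np.int64(197), np.float64(0.001818641549180074))
```

View pics/t20.png

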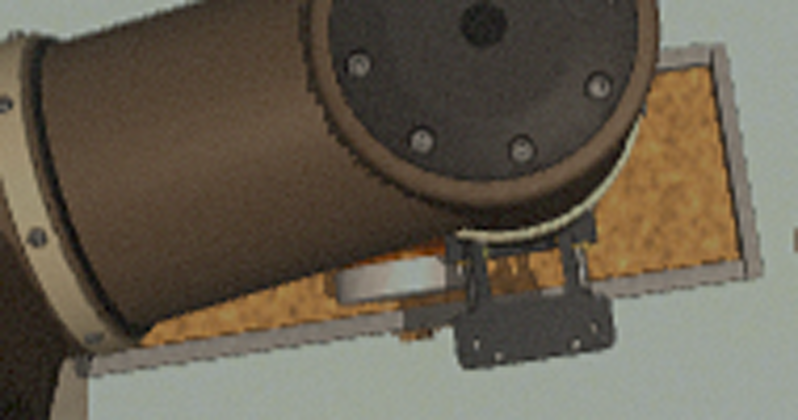

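View pics/s20.png

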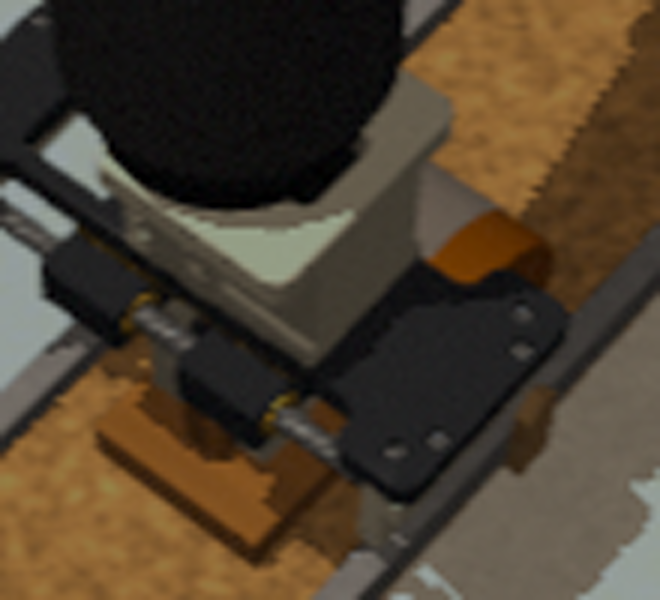

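Emit:
{"name": "play_rows", "arguments": {"targets": [[0, 0, 0, -0.0001, 0.001, -0.0005, 0]]}}

```text
t: 23.35
eef_pos: [0.5688, -0.0286, 0.0107]
ee_rot: [-3.142, -0.0, -1.427]
force: [0.2, 0.5, -1.4]
width: 0.0164
```

Emit:
{"name": "play_rows", "arguments": {"targets": [[0, 0, 0, -0.0001, 0.001, -0.0001, 0]]}}

```text
t: 23.48
eef_pos: [0.5687, -0.0277, 0.0105]
ee_rot: [3.142, -0.0, -1.428]
force: [-0.3, -0.2, -1.8]
width: 0.0159
```

Emit:
{"name": "play_rows", "arguments": {"targets": [[0, 0, 0, -0.0001, 0.0007, 0, 0]]}}

```text
t: 23.6
eef_pos: [0.5685, -0.0269, 0.0105]
ee_rot: [3.141, -0.0, -1.428]
force: [-0.5, -0.2, -0.3]
width: 0.0156
```

Emit:
{"name": "play_rows", "arguments": {"targets": [[0, 0, 0, -0.0001, 0.0006, 0, 0]]}}

```text
t: 23.72
eef_pos: [0.5685, -0.0263, 0.0105]
ee_rot: [3.142, -0.0, -1.428]
force: [-0.4, 0.2, -1.1]
width: 0.0157
```

Emit:
{"name": "play_rows", "arguments": {"targets": [[0, 0, 0, -0.0001, 0.0006, 0, 0]]}}

```text
t: 23.85
eef_pos: [0.5683, -0.0257, 0.0105]
ee_rot: [3.142, -0.0, -1.428]
force: [0.1, -0.2, -1.0]
width: 0.016
```

Emit:
{"name": "play_rows", "arguments": {"targets": [[0, 0, 0, -0.0001, 0.0006, 0, 0]]}}

```text
t: 23.98
eef_pos: [0.5682, -0.0251, 0.0105]
ee_rot: [3.142, -0.0, -1.428]
force: [-0.2, -0.6, -1.2]
width: 0.016
```

```bash
python3 - <<'E'
from h import *
s,im,C=wristlook("w21");print("lane tcp",lane(s["eef_pos"]),s["eef_pos"],s["ee_rot"],s["force"],s["moment"],s["width"])
cv2.imwrite("pics/w21c.png",cv2.resize(im[170:384,150:370],None,fx=2.7,fy=2.7,interpolation=cv2.INTER_CUBIC))
im,d=grab_frame("scene");K,T=cam("scene");C2=cloud(K,T,d);print("scene cyl",cylfit(C2,-.04,.035),cylfit(C2,-.04,.035,.06))
cv2.imwrite("pics/s21.png",cv2.resize(im[130:230,220:330],None,fx=6,fy=6,interpolation=cv2.INTER_CUBIC))
E
```

```text
lane tcp [0.06273509 0.00027424] [ 0.56821927 -0.02505459  0.0104914 ] [ 3.14152595e+00 -4.78816545e-04 -1.42762776e+00] [-0.24124725 -0.58048633 -1.20947279] [ 0.07066432 -0.07177521 -0.03583726] 0.015950840923887474
scene cyl (array([0.00025621, 0.05033793]), np.int64(176), np.float64(0.000978399999135054)) (array([0.00174466, 0.05064503]), np.int64(249), np.float64(0.0019835045970414884))
```

View pics/w21c.png

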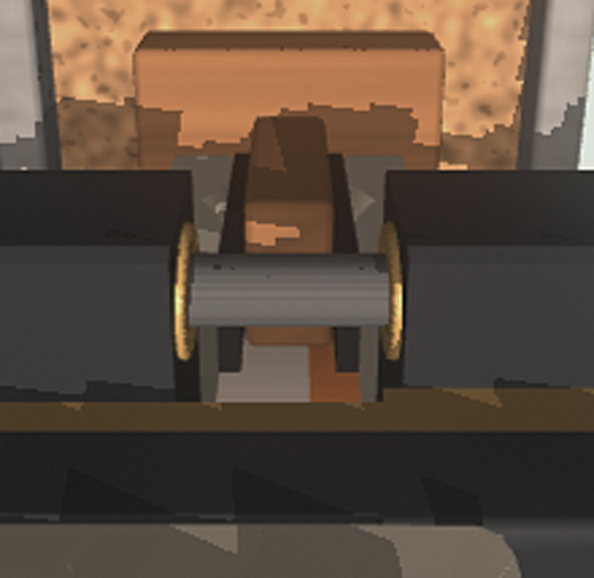

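Emit:
{"name": "play_rows", "arguments": {"targets": [[0, 0, 0, 0, 0, -0.0002, 0.25], [0, 0, 0, 0, 0, 0, 0.3], [0, 0, 0, 0, 0, 0, 0.35], [0, 0, 0, 0, 0, 0.0005, 0.4], [0, 0, 0, 0, 0, 0.003, 0.4], [0, 0, 0, 0, 0, 0.012, 0.4], [0, 0, 0, 0, 0, 0.03, 0.4], [0, 0, 0, 0, 0, 0.045, 0.4], [0, 0, 0, 0, 0, 0.045, 0.4]]}}

```text
t: 25.2
eef_pos: [0.566, -0.0257, 0.1491]
ee_rot: [3.136, -0.001, -1.427]
force: [0.0, -0.5, -0.6]
width: 0.0349
```

```bash
python3 - <<'E'
from h import *
s,im,C=wristlook("w22");print("lane tcp",lane(s["eef_pos"]),s["eef_pos"],s["ee_rot"],s["force"],s["width"])
L=lane(C);z=C[...,2]
print("jar",cylfit(C,-.045,.03))
k=(L[...,0]<.11)&(L[...,0]>.045)&(abs(L[...,1])<.05)&(z>.062)&(z<.08);print("fin",k.sum(),cv2.minAreaRect(L[k].astype(np.float32)))
k=(L[...,0]<.105)&(L[...,0]>.031)&(abs(L[...,1])<.05)&(z>.0235)&(z<.034);print("slab",k.sum(),np.median(z[k]),cv2.minAreaRect(L[k].astype(np.float32)))
im,d=grab_frame("scene");K,T=cam("scene");C=cloud(K,T,d);print("scene cyl",cylfit(C,-.045,.03));
cv2.imwrite("pics/s22.png",cv2.resize(im[100:275,180:370],None,fx=3.4,fy=3.4,interpolation=cv2.INTER_CUBIC))
E
```

```text
lane tcp [ 0.06306155 -0.00202112] [ 0.56599395 -0.0257051   0.14905865] [ 3.13599851e+00 -1.34508767e-03 -1.42745045e+00] [ 0.00909332 -0.46658784 -0.64813187] 0.034912736095322965
jar (array([-0.0018961 ,  0.05098378]), np.int64(2522), np.float64(0.0011741689077272902))
fin 560 ((0.0625564306974411, 0.0006763646379113197), (0.030052052810788155, 0.015912074595689774), 0.08386258035898209)
slab 2842 0.029176638528987414 ((0.06194130331277847, 0.0007241405546665192), (0.06997338682413101, 0.06040851026773453), 89.93646240234375)
scene cyl (array([-0.00041488,  0.04998597]), np.int64(662), np.float64(0.0014275952459845201))
```

View pics/w22.png

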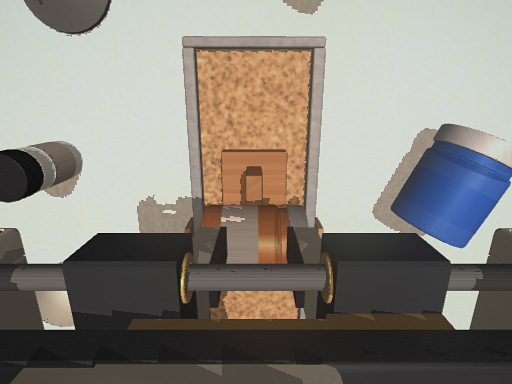

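View pics/s22.png

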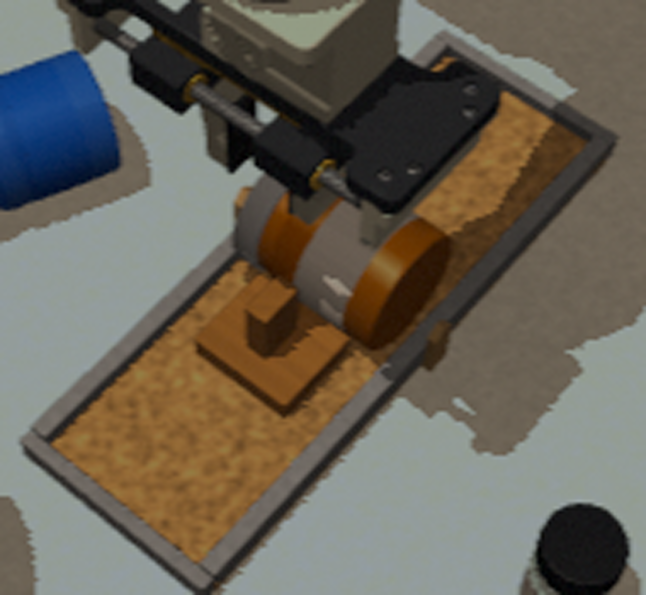

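Emit:
{"name": "play_rows", "arguments": {"targets": [[0, 0, 0, -0.02, 0.03, 0.02, 0.4], [0, 0, 0, -0.03, 0.05, 0.02, 0.4], [0, 0, 0, -0.03, 0.05, 0.02, 0.4], [0, 0, 0, -0.03, 0.05, 0, 0.4], [0, 0, 0, -0.01, 0.06, 0, 0.4], [0, 0, 0, 0, 0.06, 0, 0.4], [0, 0, 0, 0, 0.02, 0, 0.4], [0, 0, 0, 0, 0, 0, 0.4]]}}

```text
t: 26.3
eef_pos: [0.4445, 0.3032, 0.2218]
ee_rot: [-3.129, 0.005, -1.428]
force: [-0.8, -1.2, 0.8]
width: 0.0353
```

```bash
python3 - <<'E'
from h import *
for n in["top","scene"]:
    fins=[];cyl=[];sl=[]
    im,d=grab_frame(n)
    cv2.imwrite(f"pics/{n}23f.png",im)
    K,T=cam(n);C=cloud(K,T,d);L=lane(C);z=C[...,2]
    print(n,"cyl",cylfit(C,-.045,.03), cylfit(C,-.045,.045))
    k=(L[...,0]<.11)&(L[...,0]>.045)&(abs(L[...,1])<.05)&(z>.062)&(z<.08);print(" fin",k.sum(),cv2.minAreaRect(L[k].astype(np.float32)))
    k=(L[...,0]<.105)&(L[...,0]>.036)&(abs(L[...,1])<.05)&(z>.022)&(z<.034);print(" slab",k.sum(),np.median(z[k]),np.percentile(L[k][:,0],[1,99]),cv2.minAreaRect(L[k].astype(np.float32)))
    for sgn in (1,-1):
        m=(abs(L[...,0])<.03)&(L[...,1]*sgn>.066)&(L[...,1]*sgn<.085)&(z>.028)&(z<.05);print(" post",L[m].mean(0))
    cv2.imwrite(f"pics/{n}23.png",cv2.resize(im[150:250,125:315] if n=="top" else im[130:230,220:330],None,fx=4.2,fy=4.2,interpolation=cv2.INTER_CUBIC))
E
```

```text
top cyl (array([-0.00254908,  0.04967465]), np.int64(1202), np.float64(0.0014404589880350968)) (array([-0.00259041,  0.04967317]), np.int64(1328), np.float64(0.0014049877257698465))
 fin 94 ((0.061023034155368805, -2.2063031792640686e-06), (0.029651792719960213, 0.015757551416754723), 0.1789804995059967)
 slab 534 0.028111297888343878 [0.03697844 0.09033786] ((0.06373143196105957, 0.0002519451081752777), (0.07000748813152313, 0.05434294417500496), 89.92637634277344)
 post [-0.00163697  0.0734666 ]
 post [-0.00119956 -0.07362719]
scene cyl (array([-0.00024138,  0.049889  ]), np.int64(1217), np.float64(0.0015052682701786585)) (array([-0.00030918,  0.04991252]), np.int64(1628), np.float64(0.001473980329218567))
 fin 144 ((0.0641515776515007, 0.0026274346746504307), (0.029641039669513702, 0.015649322420358658), 0.9067150354385376)
 slab 718 0.02822713409966271 [0.03707738 0.09374201] ((0.06523871421813965, 0.0025997646152973175), (0.057878460735082626, 0.06956244260072708), 0.07603666186332703)
 post [0.00288881 0.07633194]
 post [ 0.00418551 -0.07235014]
```

View pics/top23.png

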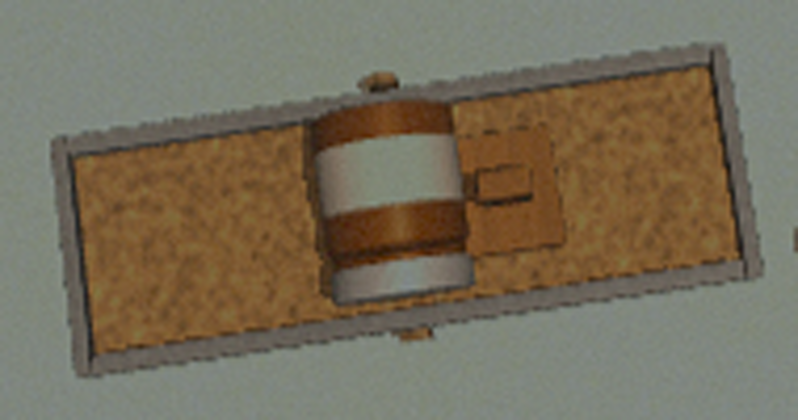

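View pics/scene23.png

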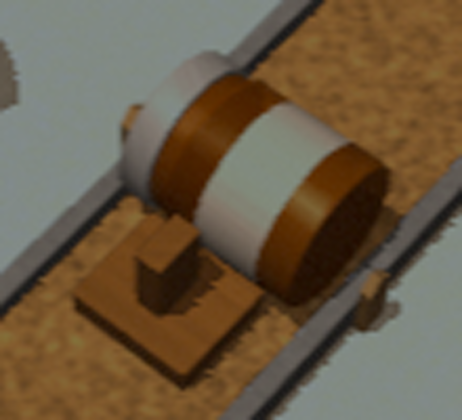

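The chock stands flat and square in the top crop (slab at ~(510,190), jar at ~(393,200) between the posts). The jar appears to have drifted about 1 mm ahead of the chock within its play. There is plenty of time, so I'll regrasp and close that gap very slowly.

Emit:
{"name": "play_rows", "arguments": {"targets": [[-0.007, 0.012, 0, 0.0177, -0.047, 0, 0.4], [0, 0, 0, 0.0177, -0.047, 0, 0.4], [0, 0, 0, 0.0177, -0.047, 0, 0.4], [0, 0, 0, 0.0177, -0.047, 0, 0.4], [0, 0, 0, 0.0177, -0.047, 0, 0.4], [0, 0, 0, 0.0177, -0.047, -0.01, 0.4], [0, 0, 0, 0.01, -0.03, -0.03, 0.4], [0, 0, 0, 0, 0, -0.02, 0.4], [0, 0, 0, 0, 0, 0, 0.4]]}}

```text
t: 27.52
eef_pos: [0.5593, -0.0341, 0.1635]
ee_rot: [-3.139, 0.0, -1.443]
force: [0.3, -0.6, 1.1]
width: 0.0349
```

```bash
python3 - <<'E'
from h import *
s,im,C=wristlook("w24");print("lane tcp",lane(s["eef_pos"]),s["eef_pos"],s["ee_rot"],s["force"],s["width"])
L=lane(C);z=C[...,2]
print("jar",cylfit(C,-.045,.03))
k=(L[...,0]<.11)&(L[...,0]>.045)&(abs(L[...,1])<.05)&(z>.062)&(z<.08);print("fin",k.sum(),cv2.minAreaRect(L[k].astype(np.float32)))
k=(L[...,0]<.105)&(L[...,0]>.031)&(abs(L[...,1])<.05)&(z>.0235)&(z<.034);print("slab",k.sum(),np.median(z[k]),cv2.minAreaRect(L[k].astype(np.float32)))
E
```

```text
lane tcp [ 0.0704578  -0.00988351] [ 0.55926686 -0.03414713  0.16346056] [-3.13929898e+00  6.19657686e-05 -1.44346025e+00] [ 0.25010651 -0.64904526  1.08743034] 0.0348546724084457
jar (array([-0.00189097,  0.05079249]), np.int64(2405), np.float64(0.0013090581204971193))
fin 491 ((0.06246219575405121, 0.0005832458846271038), (0.01600334793329239, 0.02951587177813053), 89.94011688232422)
slab 2566 0.02921266587086449 ((0.06236422806978226, 0.0010630860924720764), (0.05966727435588837, 0.06904913485050201), 0.00240278709679842)
```

Emit:
{"name": "play_rows", "arguments": {"targets": [[0, 0, 0.015, 0.009, 0.009, 0, 0.4], [0, 0, 0, 0, 0, -0.035, 0.4], [0, 0, 0, 0, 0, -0.035, 0.4], [0, 0, 0, 0, 0, -0.015, 0.4], [0, 0, 0, 0, 0, 0, 0.4]]}}

```text
t: 28.2
eef_pos: [0.5748, -0.0209, 0.0843]
ee_rot: [-3.126, -0.0, -1.421]
force: [-0.4, 0.3, 0.3]
width: 0.0352
```

Emit:
{"name": "play_rows", "arguments": {"targets": [[-0.002, 0.0155, -0.006, -0.0066, -0.0042, 0, 0.4], [0, 0, 0, 0, 0, -0.012, 0.4], [0, 0, 0, 0, 0, -0.012, 0.4], [0, 0, 0, 0, 0, 0, 0.4]]}}

```text
t: 28.7
eef_pos: [0.5699, -0.0247, 0.0619]
ee_rot: [-3.138, 0.001, -1.426]
force: [-1.4, 0.2, 0.3]
width: 0.0349
```

Emit:
{"name": "play_rows", "arguments": {"targets": [[0, 0.003, -0.002, -0.0018, -0.0004, -0.01, 0.4], [0, 0, 0, 0, 0, -0.012, 0.4], [0, 0, 0, 0, 0, -0.012, 0.4], [0, 0, 0, 0, 0, 0, 0.4]]}}

```text
t: 29.2
eef_pos: [0.5676, -0.0253, 0.0251]
ee_rot: [3.141, 0.001, -1.429]
force: [0.2, 0.0, -0.7]
width: 0.0351
```

Emit:
{"name": "play_rows", "arguments": {"targets": [[0, 0, 0, 0.0006, 0.0002, -0.007, 0.4], [0, 0, 0, 0, 0, -0.005, 0.4], [0, 0, 0, 0, 0, -0.001, 0.4], [0, 0, 0, 0, 0, 0, 0.4]]}}

```text
t: 29.7
eef_pos: [0.5688, -0.025, 0.0116]
ee_rot: [-3.141, 0.001, -1.428]
force: [-0.8, 0.0, 0.9]
width: 0.0349
```

Straddling the fin again. Closing.

Emit:
{"name": "play_rows", "arguments": {"targets": [[0, 0, 0, -0.0004, 0, 0, 0.2], [0, 0, 0, 0, 0, 0, 0.1], [0, 0, 0, 0, 0, 0, 0], [0, 0, 0, 0, 0, 0, 0]], "grip_force": 8}}

```text
t: 30.2
eef_pos: [0.5686, -0.0249, 0.0121]
ee_rot: [-3.14, 0.001, -1.428]
force: [0.1, -0.7, -1.8]
width: 0.0159
```

Emit:
{"name": "play_rows", "arguments": {"targets": [[0, 0, 0, 0, 0.0003, 0, 0]]}}

```text
t: 30.32
eef_pos: [0.5685, -0.0247, 0.0121]
ee_rot: [-3.141, 0.001, -1.429]
force: [-0.2, -1.6, -0.7]
width: 0.0157
```

Emit:
{"name": "play_rows", "arguments": {"targets": [[0, 0, 0, 0, 0.0003, 0, 0]]}}

```text
t: 30.45
eef_pos: [0.5685, -0.0245, 0.0121]
ee_rot: [-3.141, 0.001, -1.428]
force: [-0.2, -0.3, -0.4]
width: 0.0162
```

Emit:
{"name": "play_rows", "arguments": {"targets": [[0, 0, 0, 0, 0.0003, 0, 0]]}}

```text
t: 30.58
eef_pos: [0.5685, -0.0242, 0.0121]
ee_rot: [-3.141, 0.001, -1.428]
force: [-0.4, -0.7, -0.5]
width: 0.016
```

Emit:
{"name": "play_rows", "arguments": {"targets": [[0, 0, 0, 0, 0.0003, -0.0002, 0], [0, 0, 0, 0, 0, -0.0003, 0]]}}

```text
t: 30.82
eef_pos: [0.5685, -0.0242, 0.012]
ee_rot: [-3.141, 0.0, -1.428]
force: [-2.5, -0.0, 5.4]
width: 0.0161
```

Emit:
{"name": "play_rows", "arguments": {"targets": [[0, 0, 0, 0, 0, 0, 0.2], [0, 0, 0, 0, 0, 0, 0.3], [0, 0, 0, 0, 0, 0, 0.4], [0, 0, 0, 0, 0, 0.0005, 0.4], [0, 0, 0, 0, 0, 0.004, 0.4], [0, 0, 0, 0, 0, 0.012, 0.4], [0, 0, 0, 0, 0, 0.03, 0.4], [0, 0, 0, 0, 0, 0.045, 0.4], [0, 0, 0, 0, 0, 0.045, 0.4]]}}

```text
t: 31.95
eef_pos: [0.5661, -0.0243, 0.1513]
ee_rot: [3.137, 0.0, -1.428]
force: [0.8, 1.0, -0.1]
width: 0.0353
```

Emit:
{"name": "play_rows", "arguments": {"targets": [[0, 0, 0, -0.02, 0.03, 0.02, 0.4], [0, 0, 0, -0.03, 0.05, 0.02, 0.4], [0, 0, 0, -0.03, 0.05, 0.02, 0.4], [0, 0, 0, -0.03, 0.05, 0, 0.4], [0, 0, 0, -0.01, 0.06, 0, 0.4], [0, 0, 0, 0, 0.06, 0, 0.4], [0, 0, 0, 0, 0.02, 0, 0.4], [0, 0, 0, 0, 0, 0, 0.4]]}}

```text
t: 32.95
eef_pos: [0.4435, 0.3046, 0.2271]
ee_rot: [-3.129, 0.008, -1.429]
force: [-0.0, -0.8, -0.2]
width: 0.0352
```

```bash
python3 - <<'E'
from h import *
print(get_state()["t"])
for n in["top","scene"]:
    im,d=grab_frame(n);cv2.imwrite(f"pics/{n}25f.png",im)
    K,T=cam(n);C=cloud(K,T,d);L=lane(C);z=C[...,2]
    print(n,"cyl",cylfit(C,-.045,.03))
    k=(L[...,0]<.11)&(L[...,0]>.045)&(abs(L[...,1])<.05)&(z>.062)&(z<.08);print(" fin",k.sum(),cv2.minAreaRect(L[k].astype(np.float32)),L[k].mean(0))
    k=(L[...,0]<.105)&(L[...,0]>.036)&(abs(L[...,1])<.05)&(z>.022)&(z<.034);print(" slab",np.median(z[k]),np.percentile(L[k][:,0],[1,99]),cv2.minAreaRect(L[k].astype(np.float32)))
    cv2.imwrite(f"pics/{n}25.png",cv2.resize(im[150:250,125:315] if n=="top" else im[130:230,220:330],None,fx=4.2,fy=4.2,interpolation=cv2.INTER_CUBIC))
E
```

```text
32.95
top cyl (array([-0.00321587,  0.04970295]), np.int64(1212), np.float64(0.001459458672471671))
 fin 95 ((0.06019061803817749, 0.0006612841971218586), (0.029961418360471725, 0.01613149233162403), 0.01740562543272972) [0.06027364 0.00012854]
 slab 0.028053419152171022 [0.03650745 0.08970661] ((0.06315364688634872, 0.0004938580095767975), (0.054086118936538696, 0.06999366730451584), 0.056153517216444016)
scene cyl (array([-0.00109724,  0.04987132]), np.int64(1239), np.float64(0.0014775772040008556))
 fin 150 ((0.06354411691427231, 0.002575595397502184), (0.030033046379685402, 0.016219906508922577), 1.1199511289596558) [0.06490517 0.00366934]
 slab 0.02824964191780044 [0.03663409 0.0928734 ] ((0.06474762409925461, 0.0025020726025104523), (0.06999528408050537, 0.05710841715335846), 89.65436553955078)
```

View pics/top25.png

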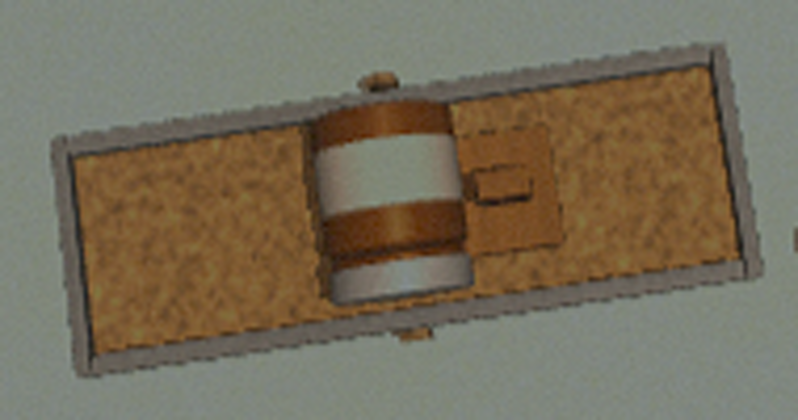

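View pics/scene25f.png

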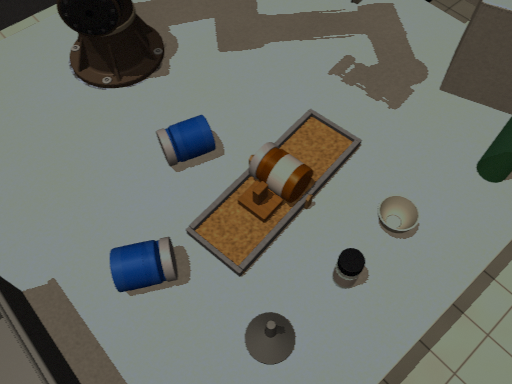

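```bash
python3 -c "
from station import *
print(job_done(), get_state()['t'])"
```

```text
the job is handed in; nothing more can be done
the job is handed in; nothing more can be done
```

The job is handed in at about 33 s of the 72 s allowed. The jar lies in its rest and the chock stands against it on the side it came from.

- **Rolling:** I moved the jar with short fingertip strokes on its top, at roughly 3 to 14 N downward, until it crossed the first batten and settled between the two. On one stroke it started up the batten, then rolled back several millimetres when I lifted off. The next stroke carried it over.
- **Chock:** I gripped it by the fin, carried it over the jar, set it on the cork and slid it up to the jar. I then let go, regrasped to close a suspected 1 mm gap, and let go again.

**Last checks**
- **Height:** the jar's centre is about 50 mm above the shelf in both fixed cameras, so it is down on the cork and not on a batten.
- **Contact:** the chock is flat and square. It measures 63.4 mm (top camera) and 64.6 mm (scene camera) from the jar, against the nominal 63 mm. In the last 0.7 mm nudge the jar moved with the chock, so I take them to be touching.
- **Other things:** the ramekin, spice jar and funnel look unmoved in the last scene picture.

**What disagreed**
- **Tool position:** the fingertips sat about 28 to 30 mm behind the reported TCP, not 11 mm ahead of it. I corrected for this from the camera depth and the first contact.
- **Jar in the rest:** the chock pushed the jar 2.7 to 3 mm towards the far side of the rest. That is more than the stated 2 mm of play, but less than the 3.2 mm I work out from the batten sizes.
- **Camera positions:** the two fixed cameras differ by 2 to 5 mm along the lane. The top camera puts the jar about 1.8 mm past the post line. The scene camera puts it about 4.6 mm past, which would be outside the rest. I relied on the unchanged height instead.

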